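# Put the scanner batteries on charge

### The arm

A 6-joint arm with a two-finger parallel gripper is mounted at the origin on the work surface. World frame = base frame: x ahead of the robot, y to its left, z up, the work surface at z = 0. Lengths are in m, angles in rad, forces in N, time in s.
With the tool pointing down it reaches from about 0.375 to 0.9 m from the base axis. Payload 3.1 kg.
Tool frame: the origin (TCP) lies on the centre line of the jaws, within the pads' length; the fingertips stand 8 mm ahead of it and the grasp point (between the pads) lies 11 mm behind it (robot.tip_extent is the distance from the TCP to the fingertips, in m); y points along the fingers, z is the direction in which the jaws open and shut, and the axes are right-handed (so a half turn about y gives the same grasp; the last joint's range is limited). The gripper opens to 87 mm and grips with 3 to 60 N. Pads are 19 mm wide; open, the fingers measure 117 mm over their backs; the gripper's body (75 mm by 190 mm) begins 51 mm behind the grasp point.
Start: joints at [-1.524, 0.527, 1.433, -0, 1.181, -0.178], TCP at [0.139, -0.609, 0.231] pointing down, gripper open.
Joint ranges: [-3.08, 3.08], [-0.75, 2.2], [0.22, 2.44], [-1.43, 4.57], [0, 2.65], [-2.85, 2.85]. Speed limits (rad/s): [2.79, 2.79, 3.14, 3.14, 3.14, 3.14].

### API

Orientations are given as a unit quaternion [x, y, z, w].
In Python, from rig import robot gives the robot as it stands.
- The arm moves only by the shell command python3 -m crank 'ROWS' [FORCE]. ROWS is JSON, a list that holds one entry, the list of rows, each a list of 7 numbers: the turn, a rotation vector about the tool's x, y, z in degrees, then the shift along the tool's x, y, z in m, then the opening in per cent of the stroke, from 0 (shut) to 100 (fully open). In form: [[[ax, ay, az, dx, dy, dz, gripper], ...]]. A call has exactly 5 rows; each row shifts and turns the commanded pose from where the row before left it, along the tool's axes as they then stand; what a row does not reach is not made up. A row lasts 1/8 s, in which the tool goes at most 62.5 mm and 10.7 degrees, less where a joint would pass 70% of its speed; a pose out of reach is approached as far as the arm can. A call with a gripper value outside its range is refused whole. The fingers move at their own pace and stop on an object; FORCE is the grip in N (left out, the last holds). Time passes only in rows, so rows that do not move let the fingers close, or fill a call up. It gives the time, the measured TCP pose, the force and the opening at its end, in the units of the state.
- robot.get_obs(): the state, without advancing time (a new reading comes with each control period).
- robot.camera(name): name is "scene" or "top"; returns a dict with "img" (420x560x3 uint8, red, green, blue), "K" (3x3 intrinsics, pixels), "dist_coeffs" ([k1, k2, p1, p2, k3] as OpenCV has them; the pictures are not rectified), "R" (3x3) and "t" (3): a world point X has camera coordinates R X + t. Camera axes: x right, y down, z forward; pixel columns grow to the right and rows downward; lengths in m; the calibration is good to about 2 mm. A picture is of the moment at which its call begins. There is no depth.
- robot.hand_in(): hands the job in, once; it reports no verdict.
Trained networks look in a picture, given as the dict that the camera call returned (one of the last four; its "shot" number tells which), for a name from the list of things; names that differ only in an ending like _2 or _b are one class to them, and where a whole thing is asked for, a point or a joint stands for the part that bears it (a point fixed in the world has none). Each returns a list of dicts, best first, with "conf" (0 to 1); they miss things now and then, are a little off and sometimes report something else, mostly with a low value. They report only what shows in the picture. A call takes as long as a camera call. They do not tell look-alikes from the thing itself.
- robot.spot_in(picture, thing): "at" ([row, column] in pixels, amid what is visible of it).
The state is a dict: "time": time; "q": joint angles; "joint_velocities": joint speeds; "joint_torque": joint torques, N m; "position": TCP position; "tool_rot": TCP orientation; "ft_force": force on the tool from outside, world axes, zero at the start; "moment": the same for the moment, N m; "grip_width": finger opening in m.
Only numpy, scipy, OpenCV 4.12 (cv2) and the standard library are available. Lean on these libraries where they do the work, as an engineer would, in place of code of your own. Each camera call takes 0.05 s, during which the arm holds its last target.

### The job

Change over the scanner batteries at the packing bench. Take the charged packs that stand in the charging dock off their shoes and stand them upright in the shallow grey tray; slide each spent pack that lies about on the bench fully home onto a shoe of its own until the detent holds it. Then push the dock's door shut until it seats on its catch, last of all throw the switch behind the shoes over, away from the shoes, and leave the other things on the bench where they are.

Things in the scene. Friction and masses are not known exactly. Their poses are not given: they have to be found in the camera images.
- pack1: Spent scanner battery pack, one of four alike (absent ones read None), about 0.16 kg, standing on its foot on the bench. Black block 76 long (x) x 30 wide (y), 6 to 46 mm above the underside, on a grey foot 80 x 44 x 6 mm high with a 12 mm groove across the middle underneath. Origin: centre of the foot's underside, z up. Both ends alike: either may go in first. Grip the 30 mm width.
- pack2: Another spent pack, the same as pack1.
- pack3: Another spent pack, the same as pack1.
- pack4: Another spent pack, the same as pack1.
- dock: Charging dock fixed to the bench, open on top. Origin on the bench; x points from the open front into the dock, y along the row of four shoes. Grey floor 12 mm thick, x -95 to 150, y -135 to 156 mm; side walls 72 mm high at y -132 and 153, from x = -65 mm; at the back a white electronics box 72 mm high whose face, at x = 51.5 mm, is the end stop. The door closes the front at x = -67.
- bay1 (a point): Shoe 1 (dock y = -87 mm, nearest the hinge): where a pack's origin lies when fully home (dock x = 10, 12 mm above the bench, on the floor); axes as the dock's. A shoe is a channel along dock x between aluminium T-rails, x -6 to 51 mm, round noses, 12 mm high: 47 mm wide for the foot; above 8 mm over the floor lips overhang it, leaving 38 mm. Shoes are 58 mm apart.
- bay2 (a point): Shoe 2 (dock y = -29 mm): the same point. A pack cannot be put in from above: set its foot on the floor before the shoe, lined up, and slide it in along dock +x (2 mm of play under the lips).
- bay3 (a point): Shoe 3 (dock y = +29 mm): the same point. Under this point of each shoe a sprung roller stands 3.5 mm out of the floor. It resists the entering pack with about 5 to 10 N, then springs into the groove of the foot when the pack is home and holds it there.
- bay4 (a point): Shoe 4 (dock y = +87 mm): the same point for this shoe.
- door (a joint): Angle of the dock's grey door about its upright hinge, rad: 0 shut on its catch, growing as it swings outwards, up to 1.7. It moves easily and stays where it is left; over the last 15 mm at the free edge a sprung roller catch resists with about 5 to 8 N, then within about 7 mm of shut pulls the door in and holds it.
- door_hinge (a point): On the door's hinge axis, 43 mm above the bench, at dock x = -67, y = -135 mm. Its axes turn with the door: y runs along the door to the free edge (along dock +y when shut), x inwards, square to it. From above the door opens counterclockwise. It is 289 mm long, 15 to 71 mm above the bench; outer face at x = -8 mm, with a small black pull (14 wide, 11 mm proud) at y = 262 mm.
- switch (a joint): Angle of the toggle switch on top of the electronics box, rad: about 0 is off (the lever leans towards the shoes), 1.0 is on (the lever leans over to the far side, dock +x). It stays where it is left; 1 to 2 N at the tip moves it.
- switch_tip (a point): Centre of the black ball (26 mm across) at the tip of the switch lever, about 138 mm above the bench when off. The lever is 50 mm long and pivots about a line along dock y at dock x = 112 mm, 94 mm above the bench; the tip travels from 24 mm before to 24 mm beyond that line.
- stamp: Brass wax-seal stamp standing on the bench, 38 mm across, 70 mm high; a bystander. Origin at the centre of its underside.
- marker: Black marker pen lying on the bench, 16 mm thick, about 125 mm long; a bystander.
- tape: Roll of brown tape lying flat, 96 mm across, 48 mm high; a bystander.
- labels: Roll of white labels standing on its end, 90 mm across, 60 mm high; a bystander.
- jar: White lidded jar, 70 mm across, 75 mm high; a bystander.
- carton: Small white carton, 90 x 130 x 50 mm high; a bystander.
- brush: Hand brush lying on the bench; a bystander.
- full1: Charged pack, the same in shape as pack1 (only one or two of full1, full2, full3 are there). It starts home on shoe 1, held by the detent: to take it off, slide it straight out along dock -x (about 5 to 10 N to free it) until its foot is clear of the rails, 55 mm, then lift.
- full2: Charged pack like full1; it starts home on shoe 3.
- full3: Charged pack like full1; it starts home on shoe 4.
- tray: Shallow grey tray fixed to the bench, 150 (x) x 120 (y) mm outside, 18 mm high, walls and floor 4 mm thick; origin at the centre of its underside. Two packs stand in it side by side, lengthwise along its y, 36 mm either side of the middle in x.
Not all that is in view belongs to the job. What is shaped like the pack2 but purple is not meant.

How it is judged:
By the outcome, as a careful person would: the job done as asked, in the order asked, and still so for the second after the job is handed in, with the robot touching nothing.
Of pack1, pack2, pack3, pack4 only 3 to 4 are there at a start; the rules pass over those that are not, and their reading is None.
Of full1, full2, full3 only 1 to 2 are there at a start; the rules pass over those that are not, and their reading is None.
At some moment in a run one of pack1, pack2, pack3, pack4 may be knocked a few centimetres aside while the robot is not near it.
Once in a run the grip may slacken for a moment while it holds something.
It also fails if it takes over 210 s, if anything falls off the work surface, if the arm or the gripper's body presses on something with over 40 N, if the wrist force passes 120 N, or if a joint passes its speed limit or range.

## Working session

There is one attempt and no reset: what is moved stays moved. The work goes in short steps, Python scripts to look and compute and a shell command to move; the robot and the scene stay as the last step left them, time stands still between calls to the robot, and variables do not carry over. Pictures are saved under pics/ and viewed, and the job is handed in when it is done.

```bash
ls -la; mkdir -p pics; python3 - <<'E'
from rig import robot
import cv2
o=robot.get_obs()
for k,v in o.items(): print(k,v)
print(robot.tip_extent)
for n in ("scene","top"):
    c=robot.camera(n); cv2.imwrite(f"pics/{n}0.png",c["img"][:,:,::-1]); print(n,c["K"],c["dist_coeffs"],c["R"],c["t"],c["shot"])
E
```

```text
total 12
drwxr-xr-x  3 agent agent 4096 Dec  7 16:55 .
drwxr-xr-x 23 root  root  4096 Dec  7 16:55 ..
drwxr-xr-x  2 agent agent 4096 Dec  7 16:55 pics
time 0.0
q [-1.52449374e+00  5.28470677e-01  1.43389546e+00  1.09256871e-05
  1.18138786e+00 -1.78501695e-01]
joint_velocities [ 8.72932781e-05 -1.92253916e-03  2.32929208e-03 -6.89163771e-04
 -1.21232249e-03  4.18210018e-04]
joint_torque [ 8.37607786e-05 -4.40039492e+01 -1.76592690e+01  6.31551608e-02
  5.82008378e-02 -1.70924523e-04]
position [ 0.1393195  -0.60854569  0.22957102]
tool_rot [-0.07925751  0.7034066  -0.70188211  0.07936559]
ft_force [-0.26547863 -0.61222109  0.92632889]
moment [0.00888309 0.05290262 0.0075904 ]
grip_width 0.08708709773369715
0.008
scene [[520.16440621   0.         275.6273057 ]
 [  0.         520.16440621 197.61225188]
 [  0.           0.           1.        ]] [-0.06574835  0.          0.          0.          0.        ] [[ 0.17161071  0.98501067 -0.01742838]
 [ 0.73509588 -0.13980778 -0.66339116]
 [-0.65588399  0.1010335  -0.7480698 ]] [-0.03965969 -0.32932901  2.10076593] 1
top [[535.93347377   0.         287.93480434]
 [  0.         535.93347377 214.32823894]
 [  0.           0.           1.        ]] [-0.03181601  0.          0.          0.          0.        ] [[-0.02730424 -0.99940619 -0.02101792]
 [-0.98544803  0.03043979 -0.16722916]
 [ 0.16776964  0.016146   -0.985694  ]] [-0.03026654  0.52221905  1.49421576] 2
```

View pics/scene0.png

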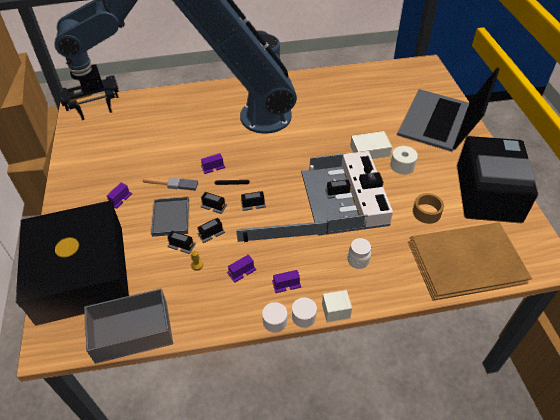

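View pics/top0.png

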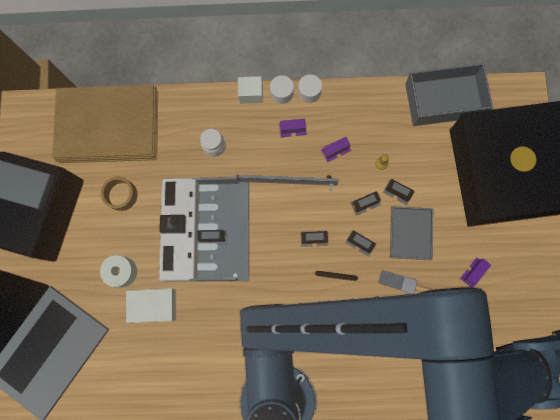

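The top view shows the dock at about (205,230) with its front facing right (world -y) and the door open at the top. One charged pack stands at (210,237), which is shoe 3 (full2). Four black packs stand at (315,239), (361,242), (366,203) and (399,191), and the tray is at (411,233). The purple packs are decoys.

```bash
cat > h.py <<'E'
import numpy as np, cv2
from rig import robot
def pix2w(c,uv,z):
    uv=np.asarray(uv,float).reshape(-1,1,2)
    n=cv2.undistortPoints(uv,c["K"],np.array(c["dist_coeffs"]))[:,0]
    d=np.c_[n,np.ones(len(n))]@np.array(c["R"]); o=-np.array(c["R"]).T@np.array(c["t"])
    z=np.broadcast_to(z,len(n)); s=(z-o[2])/d[:,2]
    return o+d*s[:,None]
def proj(c,P):
    P=np.asarray(P,float).reshape(-1,1,3)
    return cv2.projectPoints(P,cv2.Rodrigues(np.array(c["R"]))[0],np.array(c["t"]),c["K"],np.array(c["dist_coeffs"]))[0][:,0]
def crop(c,u0,v0,u1,v1,f,name,pts=[]):
    im=np.ascontiguousarray(c["img"][v0:v1,u0:u1,::-1]); im=cv2.resize(im,None,fx=f,fy=f,interpolation=cv2.INTER_CUBIC)
    for p in pts:
        cv2.circle(im,(int((p[0]-u0+.5)*f),int((p[1]-v0+.5)*f)),2,(0,255,0),-1)
    cv2.imwrite(name,im)
E
python3 - <<'E'
from h import *
c=robot.camera("top"); s=robot.camera("scene")
import pickle; pickle.dump((c,s),open("c0.pkl","wb"))
for n in ["pack1","full2","tray","dock","door","switch_tip"]:
    for cam,nm in ((c,"top"),(s,"sc")):
        r=robot.spot_in(cam,n)
        for d in r[:7]:
            uv=d["at"][::-1]; print(n,nm,np.round(uv,1),round(d["conf"],2),np.round(pix2w(cam,uv,0.03)[0],3))
crop(c,150,160,350,295,4,"pics/d0.png"); crop(c,290,170,450,290,5,"pics/p0.png")
E
```

```text
pack1 top [395.7 190.5] 0.96 [ 0.584 -0.361  0.03 ]
pack1 top [367.4 201.7] 0.96 [ 0.553 -0.277  0.03 ]
pack1 top [293.  126.5] 0.93 [ 0.788 -0.068  0.03 ]
pack1 top [474.7 272.1] 0.66 [ 0.341 -0.57   0.03 ]
pack1 top [205.4 222.6] 0.66 [0.507 0.195 0.03 ]
pack1 top [335.2 150.2] 0.65 [ 0.711 -0.19   0.03 ]
pack1 top [312.9 238.9] 0.59 [ 0.45  -0.115  0.03 ]
pack1 sc [214.2 165.2] 0.9 [ 0.272 -0.232  0.03 ]
pack1 sc [117.8 195.8] 0.77 [ 0.357 -0.575  0.03 ]
pack1 sc [239.7 268.2] 0.7 [ 0.73  -0.197  0.03 ]
pack1 sc [213.2 204.3] 0.62 [ 0.458 -0.253  0.03 ]
pack1 sc [180.6 240.1] 0.61 [ 0.589 -0.37   0.03 ]
pack1 sc [251.3 199.1] 0.59 [ 0.459 -0.123  0.03 ]
pack1 sc [283.3 282.3] 0.58 [ 0.803 -0.076  0.03 ]
full2 top [216.8 235. ] 0.71 [0.469 0.162 0.03 ]
full2 top [210.9 142.2] 0.71 [0.748 0.178 0.03 ]
full2 top [206.1 225.3] 0.24 [0.499 0.193 0.03 ]
full2 top [314.1 241.8] 0.2 [ 0.441 -0.118  0.03 ]
full2 sc [338.9 188.5] 0.89 [0.467 0.181 0.03 ]
tray top [410.4 234. ] 0.59 [ 0.455 -0.395  0.03 ]
tray sc [172. 216.] 0.97 [ 0.483 -0.393  0.03 ]
dock top [206.1 226.8] 0.71 [0.494 0.193 0.03 ]
dock sc [340.8 201. ] 0.68 [0.523 0.173 0.03 ]
door top [287.4 180.2] 0.81 [ 0.625 -0.046  0.03 ]
door sc [285.4 230. ] 0.8 [ 0.611 -0.034  0.03 ]
switch_tip sc [366.4 170.9] 0.55 [0.403 0.298 0.03 ]
```

View pics/d0.png

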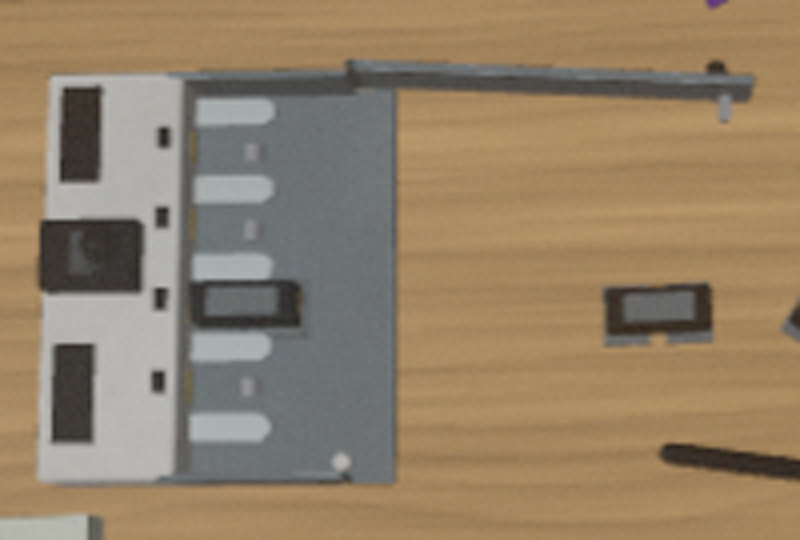

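View pics/p0.png

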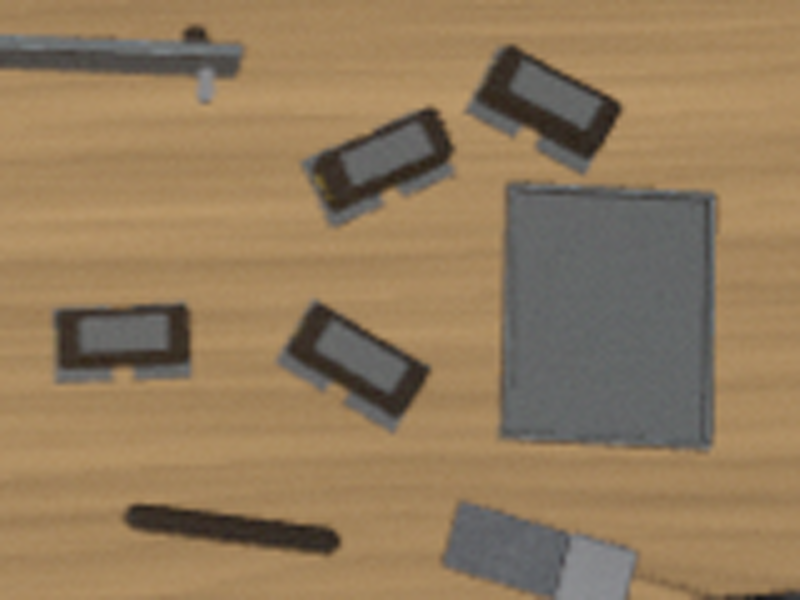

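```bash
cat > fit.py <<'E'
from h import *
from scipy.optimize import least_squares, minimize
F=4
def box(x,y,z0,z1): return np.array([[sx*x/2,sy*y/2,z] for sx in(-1,1) for sy in(-1,1) for z in(z0,z1)])
PK=[box(.076,.030,.006,.046),box(.080,.044,0,.006)]
def sil(c,pose,z0,win):
    x,y,a=pose; R=np.array([[np.cos(a),-np.sin(a),0],[np.sin(a),np.cos(a),0],[0,0,1]])
    u0,v0,u1,v1=win; m=np.zeros(((v1-v0)*F,(u1-u0)*F),np.uint8)
    for b in PK:
        p=proj(c,b@R.T+[x,y,z0]); q=((p-[u0,v0]+.5)*F-.5)
        h=cv2.convexHull((q*16).round().astype(np.int32)); cv2.fillConvexPoly(m,h,255,shift=4)
    return cv2.resize(m,(u1-u0,v1-v0),interpolation=cv2.INTER_AREA)/255.
def notwood(c):
    im=c["img"].astype(float); sat=(im[...,0]-im[...,2])/(im[...,0]+1)
    return np.clip((0.40-sat)/0.2,0,1)
def fitpack(cams,guess,z0=0.,r=14,scl=1.):
    data=[]
    for c in cams:
        p=proj(c,[guess[0],guess[1],z0+.02])[0].round().astype(int)
        w=(p[0]-r-6,p[1]-r-6,p[0]+r+6,p[1]+r+6); data.append((c,w,cv2.GaussianBlur(notwood(c),(0,0),.6)[w[1]:w[3],w[0]:w[2]]))
    def cost(v):
        return sum(((cv2.GaussianBlur(sil(c,v,z0,w),(0,0),.6)-m)**2).sum() for c,w,m in data)
    best=None
    for a in guess[2:]:
        s=np.array([[0,0,0],[.008,0,0],[0,.008,0],[0,0,.25]])+[guess[0],guess[1],a]
        q=minimize(cost,s[0],method="Nelder-Mead",options=dict(initial_simplex=s,xatol=1e-4,fatol=1e-3))
        if best is None or q.fun<best.fun: best=q
    return best.x,best.fun
E
python3 - <<'E'
from fit import *
import pickle
c,s=pickle.load(open("c0.pkl","rb"))
m=(notwood(c)*255).astype(np.uint8); cv2.imwrite("pics/nw.png",m)
# dock
cp=lambda X,Y:((X+.5)/4-.5+150,(Y+.5)/4-.5+160)
D=[];U=[]
for y,X,Y in [(-116,275,110),(-58,273,188),(0,272,267),(58,271,347),(116,271,427)]: D.append([-6,y,24]);U.append(cp(X,Y))
for y,X,Y in [(-87,252,152),(-29,251,230),(87,248,386)]: D.append([10,y,15]);U.append(cp(X,Y))
D.append([-95,156,12]);U.append(cp(396,483))
D=np.array(D)/1e3;U=np.array(U)
def res(v):
    x,y,a=v;R=np.array([[np.cos(a),-np.sin(a),0],[np.sin(a),np.cos(a),0],[0,0,1]])
    return (proj(c,D@R.T+[x,y,0])-U).ravel()
q=least_squares(res,[.5,.2,1.57]); print(q.x,np.degrees(q.x[2]));print(q.fun.reshape(-1,2).round(2))
for n,g in {"A":(.584,-.361),"B":(.553,-.277),"C":(.45,-.115),"E":(.44,-.25)}.items():
    for cams,l in (([c],"top"),([s],"sc"),([c,s],"both")):
        f=fitpack(cams,(g[0],g[1],0,.8,1.57,2.4)); print(n,l,f[0].round(4),np.degrees(f[0][2]).round(1),round(f[1],1))
E
```

```text
[0.49560504 0.16632821 1.55343008] 89.00498747649158
[[-0.36  0.16]
 [-0.1   0.05]
 [-0.09 -0.07]
 [-0.07 -0.2 ]
 [-0.3  -0.08]
 [ 0.33  0.01]
 [ 0.31 -0.09]
 [ 0.53  0.42]
 [-0.24 -0.19]]
A top [ 0.5859 -0.3698  1.0453] 59.9 201.8
A sc [ 0.5443 -0.3819  0.757 ] 43.4 284.0
A both [ 0.5549 -0.3795  2.8861] 165.4 562.8
B top [ 0.554  -0.2719  1.9584] 112.2 89.9
B sc [ 0.5553 -0.2731  1.9393] 111.1 102.6
B both [ 0.5543 -0.2722 -1.1878] -68.1 194.5
C top [ 0.4552 -0.1175  1.5803] 90.5 73.3
C sc [ 0.4564 -0.1188  1.5496] 88.8 70.7
C both [ 0.4553 -0.1184  1.5658] 89.7 145.4
E top [ 0.4377 -0.252   0.9886] 56.6 58.1
E sc [ 0.44   -0.2522  0.9483] 54.3 116.2
E both [ 0.4384 -0.2519  0.988 ] 56.6 178.0
```

View pics/nw.png

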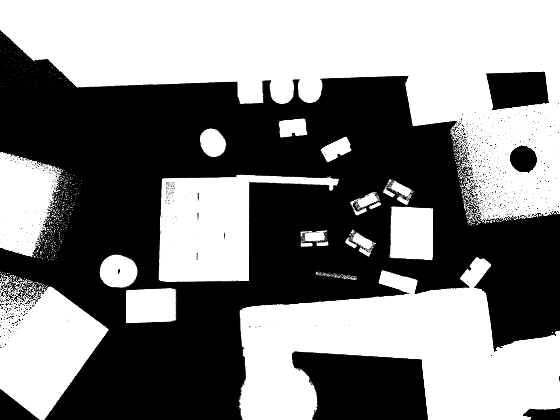

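```bash
python3 - <<'E'
s=open("fit.py").read()
s=s.replace("    return np.clip((0.40-sat)/0.2,0,1)","    return np.maximum(np.clip((0.40-sat)/0.2,0,1),np.clip((95-im.max(2))/25,0,1))")
open("fit.py","w").write(s)
E
python3 - <<'E'
from fit import *
import pickle
c,s=pickle.load(open("c0.pkl","rb"))
for n,g in {"A":(.586,-.368),"B":(.553,-.272),"C":(.45,-.115),"E":(.44,-.25)}.items():
    for cams,l in (([c],"top"),([s],"sc"),([c,s],"both")):
        f=fitpack(cams,(g[0],g[1],1.05,1.57,1.95)); print(n,l,f[0].round(4),np.degrees(f[0][2]).round(1),round(f[1],1))
cp=np.array([(510,183),(716,193),(712,450),(502,437)])
U=(cp+.5)/5-.5+[290,170]
w=pix2w(c,U,.018); print(w.round(3), w.mean(0), np.linalg.norm(np.diff(w,axis=0),axis=1))
print(np.degrees([np.arctan2(*(w[0]-w[3])[1::-1]),np.arctan2(*(w[1]-w[2])[1::-1])]))
cp=np.array([(348,62),(350,88),(748,100),(752,78)])
print(pix2w(c,(cp+.5)/4-.5+[150,160],.071).round(3))
E
```

```text
A top [ 0.5857 -0.3711  1.0376] 59.5 102.5
A sc [ 0.5479 -0.3851  0.807 ] 46.2 312.0
A both [ 0.5846 -0.3712  0.9936] 56.9 452.6
B top [ 0.5543 -0.2726  1.9644] 112.6 23.3
B sc [ 0.5548 -0.2733  1.9676] 112.7 90.3
B both [ 0.5543 -0.273   1.9544] 112.0 115.4
C top [ 0.4552 -0.1184  1.5798] 90.5 16.2
C sc [ 0.4554 -0.1193  1.5714] 90.0 75.6
C both [ 0.4553 -0.1184  1.5699] 90.0 92.6
E top [ 0.4377 -0.2526  0.9878] 56.6 14.2
E sc [ 0.4388 -0.2528  0.9536] 54.6 106.1
E both [ 0.4383 -0.2522  0.973 ] 55.8 121.8
[[ 0.54  -0.348  0.018]
 [ 0.531 -0.468  0.018]
 [ 0.381 -0.454  0.018]
 [ 0.392 -0.335  0.018]] [ 0.46100649 -0.40115687  0.018     ] [0.11990086 0.15003426 0.12035229]
[-5.15935813 -4.98497481]
[[ 0.635  0.098  0.071]
 [ 0.616  0.097  0.071]
 [ 0.598 -0.186  0.071]
 [ 0.614 -0.19   0.071]]
```

```bash
cat > go.py <<'E'
from h import *
from scipy.spatial.transform import Rotation as Ro
DX,DY,DA=0.4956,0.1663,np.radians(89.0)
def dock(x,y): return DX+x*np.cos(DA)-y*np.sin(DA), DY+x*np.sin(DA)+y*np.cos(DA)
def state():
    o=robot.get_obs(); R=Ro.from_quat(o["tool_rot"]).as_matrix()
    return o,R
def to(x,y,z,phi=None):
    """print moves (mm) in tool axes AFTER turning to jaw angle phi (deg)"""
    o,R=state(); p=np.array(o["position"]); zc=R[:,2]; cur=np.degrees(np.arctan2(zc[1],zc[0]))
    tilt=np.degrees(np.arccos(-R[2,1])); 
    t=0 if phi is None else (cur-phi+180)%360-180
    f=np.radians(cur-t); d=np.array([x,y,z])-p
    tx=d@[np.sin(f),-np.cos(f),0]; tz=d@[np.cos(f),np.sin(f),0]
    print(f"t={o['time']:.2f} pos={np.round(p*1e3,1)} phi={cur:.2f} tilt={tilt:.2f} q6={o['q'][5]:.2f} q1={o['q'][0]:.2f} w={o['grip_width']*1e3:.1f} F={np.round(o['ft_force'],1)}")
    print(f"turn_y={t:.2f}  dx={tx*1e3:.1f} dy={-d[2]*1e3:.1f} dz={tz*1e3:.1f}")
E
python3 - <<'E'
from go import *
for y in(-87,-29,29,87): print(np.round(dock(.010,y/1e3),4),np.round(dock(-.055,y/1e3),4))
x,y=dock(.010,.029)
to(x,y,.14,179); to(x,y,.14,-1)
E
```

```text
[0.5828 0.1748] [0.5816 0.1098]
[0.5248 0.1758] [0.5236 0.1108]
[0.4668 0.1768] [0.4656 0.1118]
[0.4088 0.1778] [0.4077 0.1128]
t=0.80 pos=[ 139.3 -609.3  230.6] phi=-77.12 tilt=0.00 q6=-0.18 q1=-1.52 w=86.7 F=[-0.6  0.6 -0.5]
turn_y=103.88  dx=791.7 dy=90.6 dz=-313.7
t=0.80 pos=[ 139.3 -609.3  230.6] phi=-77.12 tilt=0.00 q6=-0.18 q1=-1.52 w=86.7 F=[-0.6  0.6 -0.5]
turn_y=-76.12  dx=-791.7 dy=90.6 dz=313.7
```

```bash
python3 -m crank '[[[0,-9.5,0,-0.06,0,0,100],[0,-9.5,0,-0.06,0,0,100],[0,-9.5,0,-0.06,0,0,100],[0,-9.5,0,-0.06,0,0,100],[0,-9.5,0,-0.06,0,0,100]]]' 30; python3 -c "
from go import *
x,y=dock(.010,.029); to(x,y,.14,-1)"
```

```text
time: 1.42
position: [0.3889, -0.4543, 0.2306]
tool_rot: [0.357, -0.61, 0.611, -0.357]
ft_force: [1.7, -0.5, 1.2]
grip_width: 0.0872
t=1.43 pos=[ 388.9 -454.3  230.6] phi=-29.30 tilt=0.08 q6=-0.54 q1=-1.05 w=87.2 F=[ 1.7 -0.5  1.2]
turn_y=-28.30  dx=-632.4 dy=90.6 dz=66.8
```

```bash
python3 -m crank '[[[0,-9.4,0,-0.06,0,0,100],[0,-9.4,0,-0.06,0,0,100],[0,-9.4,0,-0.06,0,0,100],[0,0,0,-0.06,0,0,100],[0,0,0,-0.06,0,0,100]]]'; python3 -m crank '[[[0,0,0,-0.06,0,0,100],[0,0,0,-0.06,0,0,100],[0,0,0,-0.06,0,0,100],[0,0,0,0,0,0,100],[0,0,0,0,0,0,100]]]'; python3 -c "
from go import *
x,y=dock(.010,.029); to(x,y,.14,-1)"
```

```text
time: 2.05
position: [0.4519, -0.166, 0.2308]
tool_rot: [0.494, -0.506, 0.506, -0.494]
ft_force: [1.2, -0.1, 0.3]
grip_width: 0.0872
time: 2.68
position: [0.4566, 0.012, 0.2308]
tool_rot: [0.494, -0.505, 0.506, -0.494]
ft_force: [0.7, -0.4, -0.5]
grip_width: 0.0869
t=2.67 pos=[456.6  12.  230.8] phi=-1.35 tilt=0.07 q6=-0.19 q1=-0.22 w=86.9 F=[ 0.7 -0.4 -0.5]
turn_y=-0.35  dx=-164.9 dy=90.8 dz=7.3
```

```bash
python3 -m crank '[[[0,-0.35,0,-0.055,0.03,0.0073,100],[0,0,0,-0.055,0.03,0,100],[0,0,0,-0.055,0.03,0,100],[0,0,0,0,0,0,100],[0,0,0,0,0,0,100]]]'; python3 - <<'E'
from go import *
x,y=dock(.010,.029); to(x,y,.038,-1)
c=robot.camera("top"); crop(c,150,160,350,295,4,"pics/d1.png")
c=robot.camera("scene"); crop(c,280,120,440,240,5,"pics/d1s.png")
E
```

```text
time: 3.3
position: [0.4677, 0.1747, 0.141]
tool_rot: [0.495, -0.505, 0.505, -0.495]
ft_force: [-0.8, 0.3, 0.9]
grip_width: 0.0869
t=3.30 pos=[467.7 174.7 141. ] phi=-1.15 tilt=0.03 q6=0.15 q1=0.13 w=86.9 F=[-0.8  0.3  0.9]
turn_y=-0.15  dx=-2.1 dy=103.0 dz=-1.0
```

View pics/d1s.png

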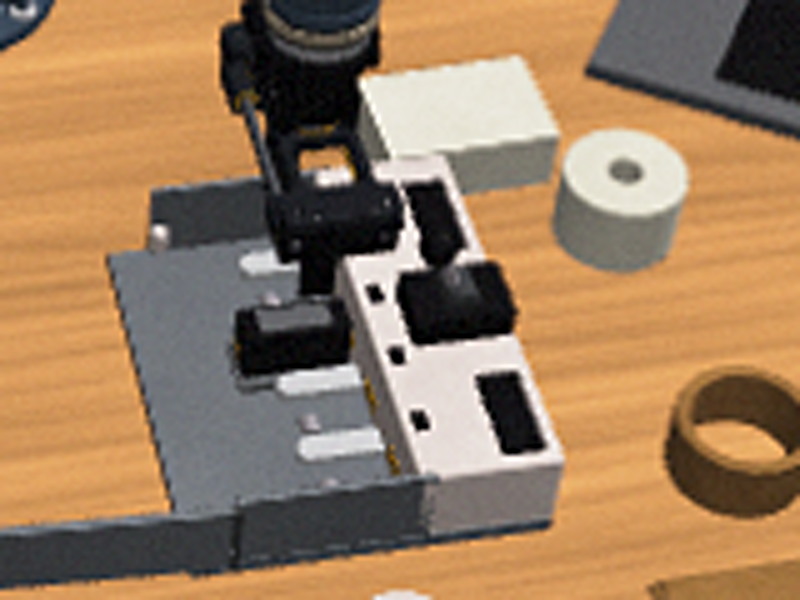

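```bash
python3 -m crank '[[[0,-0.15,0,-0.002,0.045,-0.001,100],[0,0,0,0,0.045,0,100],[0,0,0,0,0.013,0,100],[0,0,0,0,0,0,100],[0,0,0,0,0,0,70]]]'; python3 -c "
from go import *
x,y=dock(.010,.029); to(x,y,.038,-1)"
```

```text
time: 4.03
position: [0.4672, 0.178, 0.0394]
tool_rot: [0.495, -0.504, 0.505, -0.497]
ft_force: [0.5, 0.1, 0.1]
grip_width: 0.0825
t=4.03 pos=[467.2 178.   39.4] phi=-0.96 tilt=0.17 q6=0.16 q1=0.14 w=82.5 F=[0.5 0.1 0.1]
turn_y=0.04  dx=1.2 dy=1.4 dz=-0.4
```

```bash
python3 -m crank '[[[0,0,0,0,0,0,40],[0,0,0,0,0,0,20],[0,0,0,0,0,0,20],[0,0,0,0,0,0,20],[0,0,0,0,0,0,20]]]' 10; python3 -c "
from go import *
x,y=dock(.010,.029); to(x,y,.038,-1)"
```

```text
time: 4.65
position: [0.4659, 0.1783, 0.038]
tool_rot: [-0.496, 0.504, -0.504, 0.496]
ft_force: [-0.2, 0.1, -1.2]
grip_width: 0.0348
t=4.65 pos=[465.9 178.3  38. ] phi=-0.91 tilt=0.00 q6=0.16 q1=0.14 w=34.8 F=[-0.2  0.1 -1.2]
turn_y=0.09  dx=1.5 dy=-0.0 dz=0.9
```

```bash
python3 -m crank '[[[0,0,0,0,0,0,10],[0,0,0,0,0,0,10],[0,0,0,0,0,0,10],[0,0,0,0,0,0,10],[0,0,0,0,0,0,10]]]' 10; python3 -c "
from go import *
x,y=dock(.010,.029); to(x,y,.038,-1)"
```

```text
time: 5.28
position: [0.4665, 0.1783, 0.0381]
tool_rot: [0.496, -0.504, 0.504, -0.496]
ft_force: [2.7, -0.1, 0.9]
grip_width: 0.03
t=5.28 pos=[466.5 178.3  38.1] phi=-0.92 tilt=0.07 q6=0.16 q1=0.14 w=30.0 F=[ 2.7 -0.1  0.9]
turn_y=0.08  dx=1.5 dy=0.1 dz=0.3
```

```bash
python3 -m crank '[[[0,0,0,0,0,0,5],[0,0,0,0,0,0,5],[0,0,0,0.008,0,0,5],[0,0,0,0.01,0,0,5],[0,0,0,0.012,0,0,5]]]' 45; python3 -m crank '[[[0,0,0,0.012,0,0,5],[0,0,0,0.012,0,0,5],[0,0,0,0.01,0,0,5],[0,0,0,0,0,0,5],[0,0,0,0,0,0,5]]]';python3 -c "
from go import *
x,y=dock(-.055,.029); to(x,y,.038,-1)
c=robot.camera('top'); crop(c,150,160,350,295,4,'pics/d2.png')"
```

```text
time: 5.9
position: [0.4657, 0.1489, 0.0382]
tool_rot: [-0.495, 0.504, -0.504, 0.496]
ft_force: [2.0, 5.9, 2.4]
grip_width: 0.03
time: 6.52
position: [0.4635, 0.1134, 0.0379]
tool_rot: [-0.497, 0.504, -0.503, 0.495]
ft_force: [-0.2, -3.8, 6.5]
grip_width: 0.0297
t=6.53 pos=[463.5 113.4  37.9] phi=-0.85 tilt=0.18 q6=0.02 q1=0.01 w=29.7 F=[-0.2 -3.8  6.5]
turn_y=0.15  dx=1.6 dy=-0.1 dz=2.1
```

View pics/d2.png

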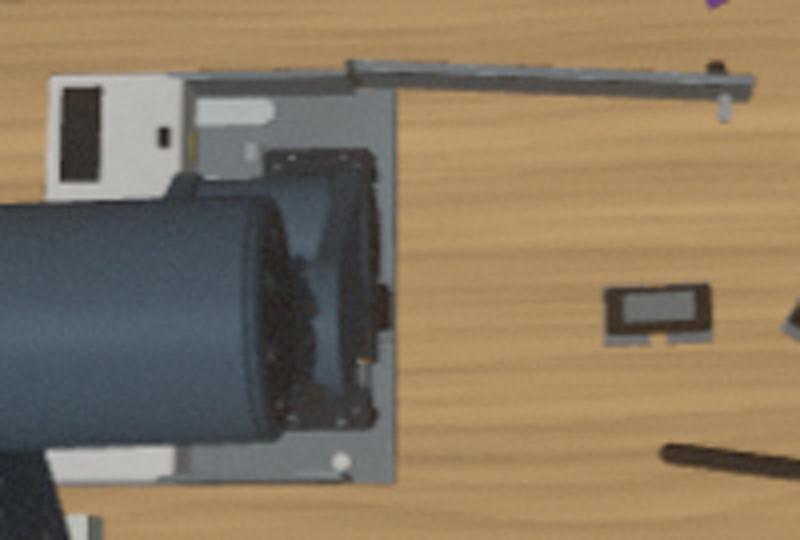

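```bash
python3 -m crank '[[[0,0,0,0,-0.008,0,5],[0,0,0,0,-0.03,0,5],[0,0,0,0,-0.04,0,5],[0,0,0,0.04,-0.03,0,5],[0,0,0,0,0,0,5]]]'; python3 -c "
from go import *
x,y=dock(-.055,.029); to(x,y,.038,-1)
c=robot.camera('scene'); crop(c,240,110,400,230,5,'pics/d3.png')
a=np.radians(-5.1); X=np.array([.461,-.401])+.036*np.array([np.cos(a),np.sin(a)]); print(X); to(X[0],X[1],.13,-5.1)
X=np.array([.461,-.401])-.036*np.array([np.cos(a),np.sin(a)]); print(X); to(X[0],X[1],.13,-5.1)"
```

```text
time: 7.2
position: [0.4657, 0.073, 0.148]
tool_rot: [0.494, -0.503, 0.506, -0.497]
ft_force: [-0.5, -0.1, -0.6]
grip_width: 0.0298
t=7.20 pos=[465.7  73.  148. ] phi=-1.05 tilt=0.29 q6=-0.06 q1=-0.08 w=29.8 F=[-0.5 -0.1 -0.6]
turn_y=-0.05  dx=-38.8 dy=110.0 dz=-0.7
[ 0.49685748 -0.40420019]
t=7.25 pos=[464.5  73.9 146.8] phi=-1.03 tilt=0.10 q6=-0.06 q1=-0.08 w=29.7 F=[ 0.8 -0.2 -1.9]
turn_y=4.07  dx=473.3 dy=16.8 dz=74.7
[ 0.42514252 -0.39779981]
t=7.25 pos=[464.5  73.9 146.8] phi=-1.03 tilt=0.10 q6=-0.06 q1=-0.08 w=29.7 F=[ 0.8 -0.2 -1.9]
turn_y=4.07  dx=473.3 dy=16.8 dz=2.7
```

View pics/d3.png

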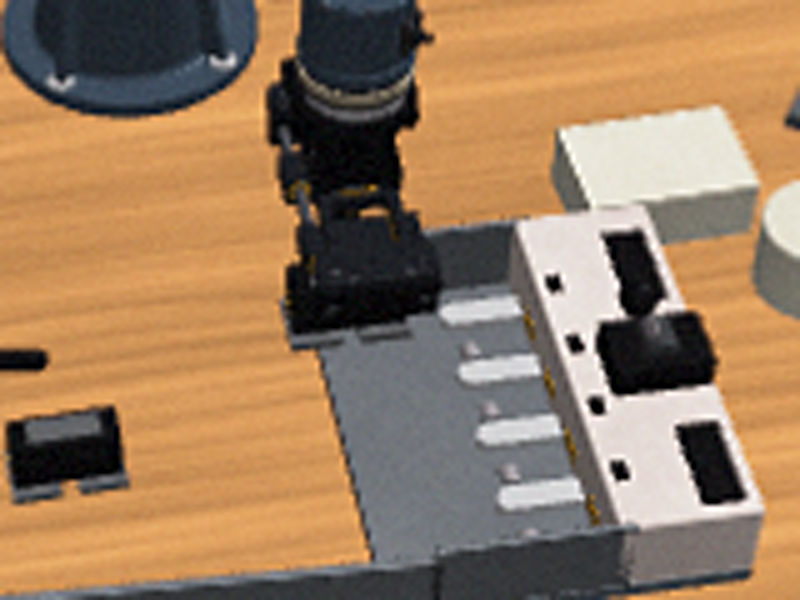

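```bash
python3 -m crank '[[[0,4.1,0,0.055,0,0,5],[0,0,0,0.06,0,0,5],[0,0,0,0.06,0,0,5],[0,0,0,0.06,0,0,5],[0,0,0,0.06,0,0,5]]]'; python3 -m crank '[[[0,0,0,0.06,0,0,5],[0,0,0,0.06,0,0,5],[0,0,0,0.04,0,0,5],[0,0,0,0,0,0,5],[0,0,0,0,0,0,5]]]'; python3 -c "
from go import *
a=np.radians(-5.1)
X=np.array([.461,-.401])-.036*np.array([np.cos(a),np.sin(a)]); print(X); to(X[0],X[1],.032,-5.1)
c=robot.camera('scene'); crop(c,110,140,270,260,5,'pics/d4.png')
"
```

```text
time: 7.88
position: [0.4416, -0.22, 0.1445]
tool_rot: [-0.478, 0.523, -0.52, 0.478]
ft_force: [1.2, -0.5, -1.2]
grip_width: 0.0298
time: 8.5
position: [0.4278, -0.377, 0.1443]
tool_rot: [-0.477, 0.523, -0.52, 0.478]
ft_force: [-0.2, -0.0, -2.5]
grip_width: 0.0296
[ 0.42514252 -0.39779981]
t=8.50 pos=[ 427.8 -377.   144.3] phi=-5.00 tilt=0.28 q6=-0.83 q1=-0.92 w=29.6 F=[-0.2 -0.  -2.5]
turn_y=0.10  dx=21.0 dy=112.3 dz=-0.8
```

View pics/d4.png

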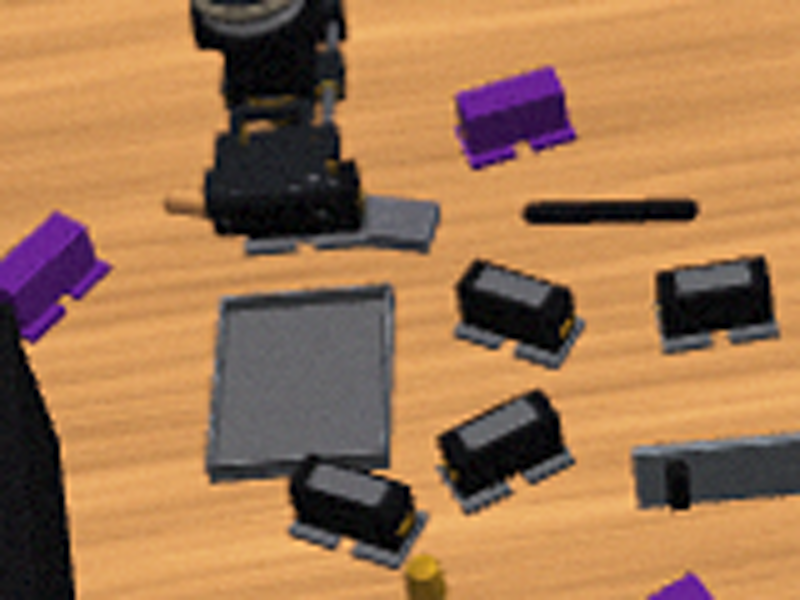

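```bash
python3 -m crank '[[[0,0,0,0.021,0.03,-0.001,5],[0,0,0,0,0.04,0,5],[0,0,0,0,0.03,0,5],[0,0,0,0,0.0105,0,5],[0,0,0,0,0,0,5]]]'; python3 -m crank '[[[0,0,0,0,0.002,0,5],[0,0,0,0,0,0,40],[0,0,0,0,0,0,55],[0,0,0,0,0,0,55],[0,0,0,0,0,0,55]]]'; python3 -c "
from go import *
a=np.radians(-5.1)
X=np.array([.461,-.401])-.036*np.array([np.cos(a),np.sin(a)]); print(X); to(X[0],X[1],.030,-5.1)
"
```

```text
time: 9.18
position: [0.4257, -0.3988, 0.0351]
tool_rot: [-0.478, 0.522, -0.521, 0.478]
ft_force: [0.3, -0.3, -2.1]
grip_width: 0.03
time: 9.8
position: [0.4255, -0.4002, 0.0337]
tool_rot: [0.478, -0.521, 0.522, -0.478]
ft_force: [0.1, 0.7, -0.5]
grip_width: 0.0471
[ 0.42514252 -0.39779981]
t=9.80 pos=[ 425.5 -400.2   33.7] phi=-5.03 tilt=0.02 q6=-0.86 q1=-0.95 w=47.1 F=[ 0.1  0.7 -0.5]
turn_y=0.07  dx=-2.4 dy=3.7 dz=-0.6
```

```bash
python3 -m crank '[[[0,0,0,0,-0.03,0,55],[0,0,0,0,-0.05,0,55],[0,0,0,0,-0.05,0,100],[0,7,0,0,0,0,100],[0,7,0,0,0,0,100]]]'; cat > packs.py <<'E'
from fit import *
from go import to
def look(gs,show=None):
    c=robot.camera("top"); s=robot.camera("scene")
    if show: crop(c,*show[0],4,show[1]+"t.png"); crop(s,*show[2],4,show[1]+"s.png")
    for n,g in gs.items():
        for cams,l in (([c],"top"),([s],"sc")):
            f=fitpack(cams,g); print(n,l,f[0].round(4),np.degrees(f[0][2]).round(1),round(f[1],1))
G={"A":(.586,-.371,1.04),"B":(.554,-.273,1.96),"C":(.455,-.1184,1.57),"E":(.438,-.2525,.98)}
E
python3 -c "
from packs import *
look(G,((290,160,460,290),'pics/l1',(110,140,290,270)))
to(.438,-.2525,.026,-34)"
```

```text
time: 10.42
position: [0.4257, -0.4003, 0.1647]
tool_rot: [0.409, -0.576, 0.577, -0.409]
ft_force: [-0.4, 0.6, 0.5]
grip_width: 0.07
A top [ 0.5858 -0.3712  1.0145] 58.1 97.5
A sc [ 0.5684 -0.3748  0.7389] 42.3 318.8
B top [ 0.548  -0.2605  1.9881] 113.9 174.7
B sc [ 0.5556 -0.2736  1.93  ] 110.6 91.0
C top [ 0.4478 -0.1263  2.064 ] 118.3 1056.5
C sc [ 0.4556 -0.1191  1.5614] 89.5 75.7
E top [ 0.4402 -0.2447  1.9872] 113.9 892.1
E sc [ 0.4388 -0.2521  0.949 ] 54.4 112.7
t=10.53 pos=[ 425.4 -400.   163.8] phi=-19.02 tilt=0.02 q6=-0.61 q1=-0.95 w=77.8 F=[-0.3  0.2  0.9]
turn_y=14.98  dx=-129.3 dy=137.8 dz=-72.1
```

View pics/l1s.png

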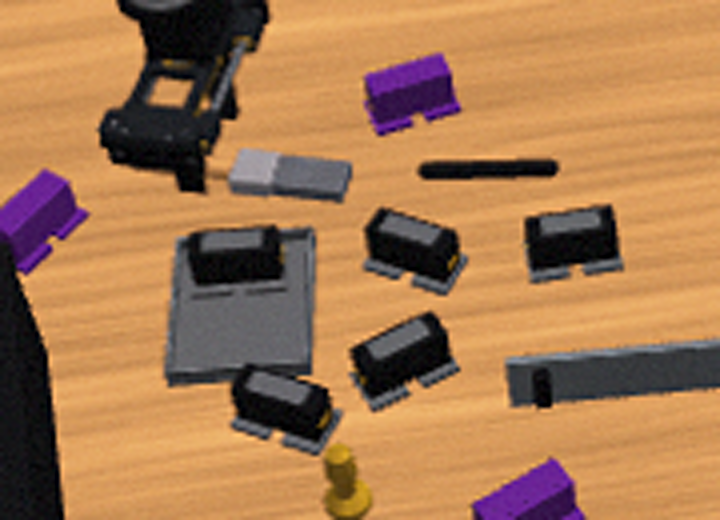

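```bash
python3 -m crank '[[[0,7.5,0,0,0,0,70],[0,7.5,0,0,0,0,70],[0,0,0,-0.045,0.02,-0.024,70],[0,0,0,-0.045,0.02,-0.024,70],[0,0,0,-0.0393,0.02,-0.0241,70]]]'; python3 -m crank '[[[0,0,0,0,0,0,70],[0,0,0,0,0.02,0,70],[0,0,0,0,0.02,0,70],[0,0,0,0,0.02,0,70],[0,0,0,0,0.0178,0,70]]]'; python3 -c "
from go import *
to(.4383,-.2524,.026,-34)"
```

```text
time: 11.15
position: [0.438, -0.2511, 0.1029]
tool_rot: [-0.332, 0.624, -0.624, 0.333]
ft_force: [0.6, 0.1, 0.0]
grip_width: 0.0614
time: 11.78
position: [0.4388, -0.2542, 0.0252]
tool_rot: [0.332, -0.624, 0.625, -0.332]
ft_force: [1.3, -0.2, -0.6]
grip_width: 0.0607
t=11.78 pos=[ 438.8 -254.2   25.2] phi=-33.95 tilt=0.11 q6=-0.15 q1=-0.75 w=60.7 F=[ 1.3 -0.2 -0.6]
turn_y=0.05  dx=-1.2 dy=-0.8 dz=-1.4
```

```bash
python3 -m crank '[[[0,0,0,0,0,0,20],[0,0,0,0,0,0,5],[0,0,0,0,0,0,5],[0,0,0,0,0,0,5],[0,0,0,0,0,0,5]]]' 40; python3 -m crank '[[[0,0,0,0,-0.02,0,5],[0,0,0,0,-0.03,0,5],[0,-8.2,0,0,-0.04,0,5],[0,-8.2,0,0,-0.02,0,5],[0,-8.2,0,0,0,0,5]]]'; python3 -m crank '[[[0,-8.2,0,0,0,0,5],[0,0,0,-0.055,0,0,5],[0,0,0,-0.055,0,0,5],[0,0,0,-0.055,0,0,5],[0,0,0,-0.055,0,0,5]]]';  python3 -c "
from go import *
x,y=dock(-.058,-.029)
to(x,y,.1,-1)"
```

```text
time: 12.4
position: [0.4384, -0.2529, 0.0263]
tool_rot: [0.332, -0.624, 0.625, -0.332]
ft_force: [-0.2, 0.1, 5.0]
grip_width: 0.0294
time: 13.02
position: [0.4388, -0.253, 0.1374]
tool_rot: [0.458, -0.537, 0.539, -0.459]
ft_force: [-0.7, 0.3, -2.3]
grip_width: 0.0295
time: 13.65
position: [0.4423, -0.0309, 0.1355]
tool_rot: [-0.495, 0.506, -0.505, 0.494]
ft_force: [1.2, 0.2, -2.0]
grip_width: 0.0296
t=13.65 pos=[442.3 -30.9 135.5] phi=-1.25 tilt=0.02 q6=-0.30 q1=-0.32 w=29.6 F=[ 1.2  0.2 -2. ]
turn_y=-0.25  dx=-140.1 dy=35.5 dz=78.8
```

```bash
python3 -m crank '[[[0,-0.25,0,-0.047,0,0.04,5],[0,0,0,-0.047,0,0.039,5],[0,0,0,-0.046,0,0,5],[0,0,0,0,0.035,0,5],[0,0,0,0,0,0,5]]]'; python3 -m crank '[[[0,0,0,0,0,0,5],[0,0,0,0,0,0,5],[0,0,0,0,0,0,5],[0,0,0,0,0,0,5],[0,0,0,0,0,0,5]]]';  python3 -c "
from go import *
x,y=dock(-.058,-.029)
for i in range(4): to(x,y,.04,-1);c=robot.camera('scene')
crop(c,260,130,420,250,5,'pics/d5.png')"
```

```text
time: 14.28
position: [0.5215, 0.1066, 0.0985]
tool_rot: [-0.498, 0.506, -0.502, 0.494]
ft_force: [-0.6, -0.6, -1.9]
grip_width: 0.0301
time: 14.9
position: [0.5245, 0.1057, 0.1009]
tool_rot: [0.496, -0.504, 0.504, -0.496]
ft_force: [0.3, 0.0, -1.9]
grip_width: 0.0297
t=14.90 pos=[524.5 105.7 100.9] phi=-0.99 tilt=0.03 q6=0.01 q1=-0.01 w=29.7 F=[ 0.3  0.  -1.9]
turn_y=0.01  dx=-2.1 dy=60.9 dz=-0.9
t=14.95 pos=[524.4 105.8 100.8] phi=-0.98 tilt=0.01 q6=0.01 q1=-0.01 w=29.4 F=[-0.1 -0.3 -1.4]
turn_y=0.02  dx=-2.0 dy=60.8 dz=-0.8
t=15.00 pos=[524.4 105.8 100.8] phi=-0.97 tilt=0.01 q6=0.01 q1=-0.01 w=29.7 F=[ 0.  -0.2 -2.2]
turn_y=0.03  dx=-2.0 dy=60.8 dz=-0.8
t=15.05 pos=[524.3 105.9 100.7] phi=-0.97 tilt=0.00 q6=0.01 q1=-0.01 w=29.5 F=[ 0.6  0.4 -2.3]
turn_y=0.03  dx=-1.9 dy=60.7 dz=-0.8
```

View pics/d5.png

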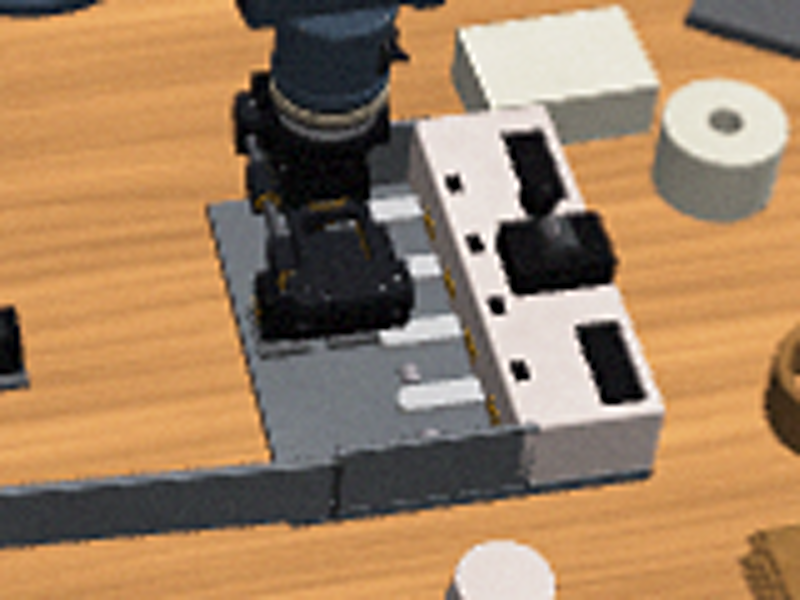

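```bash
python3 -m crank '[[[0,0,0,0,0.025,-0.0008,5],[0,0,0,0,0.025,0,5],[0,0,0,0,0.0115,0,5],[0,0,0,0,0,0,5],[0,0,0,0,0,0,5]]]'; python3 -c "
from go import *
x,y=dock(.010,-.029)
to(x,y,.0385,-1)"
```

```text
time: 15.72
position: [0.5239, 0.1059, 0.0394]
tool_rot: [0.496, -0.504, 0.504, -0.496]
ft_force: [0.1, -0.0, -1.8]
grip_width: 0.0295
t=15.72 pos=[523.9 105.9  39.4] phi=-0.97 tilt=0.05 q6=0.01 q1=-0.01 w=29.5 F=[ 0.1 -0.  -1.8]
turn_y=0.03  dx=-69.9 dy=0.9 dz=-0.4
```

```bash
python3 -m crank '[[[0,0,0,0,0.0012,-0.0003,5],[0,0,0,-0.008,0,0,5],[0,0,0,-0.01,0,0,5],[0,0,0,-0.01,0,0,5],[0,0,0,0,0,0,5]]]'; python3 -c "
from go import *
x,y=dock(.010,-.029)
to(x,y,.0385,-1)"
```

```text
time: 16.35
position: [0.524, 0.1318, 0.0385]
tool_rot: [0.498, -0.502, 0.504, -0.496]
ft_force: [-0.2, -12.7, 1.4]
grip_width: 0.03
t=16.35 pos=[524.  131.8  38.5] phi=-0.69 tilt=0.29 q6=0.06 q1=0.04 w=30.0 F=[ -0.2 -12.7   1.4]
turn_y=0.31  dx=-44.0 dy=0.0 dz=-0.0
```

```bash
python3 -m crank '[[[0,0,0,-0.008,0,0,5],[0,0,0,-0.01,0,0,5],[0,0,0,-0.01,0,0,5],[0,0,0,-0.01,0,0,5],[0,0,0,0,0,0,5]]]'; python3 -c "
from go import *
x,y=dock(.010,-.029)
to(x,y,.0385,-1)
robot.camera('scene')
to(x,y,.0385,-1)
"
```

```text
time: 16.98
position: [0.5246, 0.1748, 0.0381]
tool_rot: [-0.494, 0.505, -0.504, 0.497]
ft_force: [-0.4, 5.6, 0.6]
grip_width: 0.0297
t=16.98 pos=[524.6 174.8  38.1] phi=-1.00 tilt=0.20 q6=0.13 q1=0.12 w=29.7 F=[-0.4  5.6  0.6]
turn_y=-0.00  dx=-1.0 dy=-0.4 dz=0.1
t=17.02 pos=[524.7 174.7  38.1] phi=-1.02 tilt=0.21 q6=0.13 q1=0.12 w=29.7 F=[0.9 7.1 0.4]
turn_y=-0.02  dx=-1.1 dy=-0.4 dz=0.1
```

```bash
python3 -m crank '[[[0,0,0,-0.002,0,0,5],[0,0,0,-0.0015,0,0,5],[0,0,0,0,0,0,5],[0,0,0,0,0,0,5],[0,0,0,0,0,0,5]]]'; python3 -c "
from go import *
x,y=dock(.010,-.029)
to(x,y,.0385,-1)
robot.camera('scene')
to(x,y,.0385,-1)
"
```

```text
time: 17.65
position: [0.5246, 0.1756, 0.038]
tool_rot: [-0.495, 0.504, -0.504, 0.496]
ft_force: [0.2, 3.6, 1.4]
grip_width: 0.0295
t=17.65 pos=[524.6 175.6  38. ] phi=-1.01 tilt=0.05 q6=0.14 q1=0.12 w=29.5 F=[0.2 3.6 1.4]
turn_y=-0.01  dx=-0.2 dy=-0.5 dz=0.2
t=17.70 pos=[524.6 175.6  38. ] phi=-1.01 tilt=0.04 q6=0.14 q1=0.12 w=29.8 F=[1.6 2.8 1.5]
turn_y=-0.01  dx=-0.2 dy=-0.5 dz=0.1
```

```bash
python3 -m crank '[[[0,0,0,-0.002,0,0,5],[0,0,0,0,0,0,5],[0,0,0,-0.0015,0,0,5],[0,0,0,0,0,0,5],[0,0,0,0,0,0,5]]]'; python3 -c "
from go import *
x,y=dock(.010,-.029)
to(x,y,.0385,-1)
robot.camera('scene')
to(x,y,.0385,-1)
"
```

```text
time: 18.32
position: [0.5247, 0.1769, 0.0383]
tool_rot: [0.497, -0.503, 0.505, -0.495]
ft_force: [1.9, -8.6, 4.8]
grip_width: 0.0298
t=18.32 pos=[524.7 176.9  38.3] phi=-0.89 tilt=0.16 q6=0.14 q1=0.12 w=29.8 F=[ 1.9 -8.6  4.8]
turn_y=0.11  dx=1.1 dy=-0.2 dz=0.1
t=18.38 pos=[524.7 176.8  38.2] phi=-0.89 tilt=0.16 q6=0.14 q1=0.12 w=29.7 F=[ 0.9 -8.1  5.2]
turn_y=0.11  dx=1.1 dy=-0.3 dz=0.1
```

```bash
python3 -m crank '[[[0,0,0,0,0,0,50],[0,0,0,0,0,0,50],[0,0,0,0,0,0,50],[0,0,0,0,-0.03,0,50],[0,0,0,0,-0.05,0,50]]]'; python3 -m crank '[[[0,0,0,0.06,-0.03,0,60],[0,0,0,0.06,0,0,70],[0,0,0,0.06,0,0,70],[0,0,0,0.06,0,0,70],[0,0,0,0.06,0,0,70]]]'; cat >> packs.py <<'E'
def bays():
    from go import dock,DA
    c=robot.camera("top");s=robot.camera("scene")
    crop(c,150,160,350,295,4,"pics/bt%d.png"%c["shot"]);crop(s,270,130,410,240,5,"pics/bs%d.png"%c["shot"]); print("shot",c["shot"])
E
python3 -c "
from packs import *
bays()
look(G)
to(.4553,-.1188,.1,0)"; ls pics
```

```text
time: 19.0
position: [0.5227, 0.1789, 0.117]
tool_rot: [-0.497, 0.505, -0.503, 0.494]
ft_force: [1.0, -0.1, -0.1]
grip_width: 0.0433
time: 19.62
position: [0.5192, -0.1184, 0.1458]
tool_rot: [-0.496, 0.504, -0.504, 0.496]
ft_force: [1.3, 0.8, -0.0]
grip_width: 0.0607
shot 19
A top [ 0.5857 -0.3712  1.0157] 58.2 96.8
A sc [ 0.5684 -0.3748  0.7389] 42.3 320.2
B top [ 0.5543 -0.2719  1.948 ] 111.6 64.1
B sc [ 0.5556 -0.2736  1.93  ] 110.6 56.5
C top [ 0.4695 -0.1242  2.4326] 139.4 854.1
C sc [ 0.4163 -0.1093  2.0729] 118.8 277.2
E top [ 0.4403 -0.2494  0.9036] 51.8 397.4
E sc [ 0.328  -0.1417 -0.2791] -16.0 94.2
t=19.82 pos=[ 519.  -117.6  145.6] phi=-1.13 tilt=0.07 q6=-0.41 q1=-0.43 w=60.8 F=[-0.2  0.2  0.1]
turn_y=-1.13  dx=1.2 dy=45.6 dz=-63.7
bs19.png
bt19.png
d0.png
d1.png
d1s.png
d2.png
d3.png
d4.png
d5.png
l1s.png
l1t.png
nw.png
p0.png
scene0.png
top0.png
```

View pics/bs19.png

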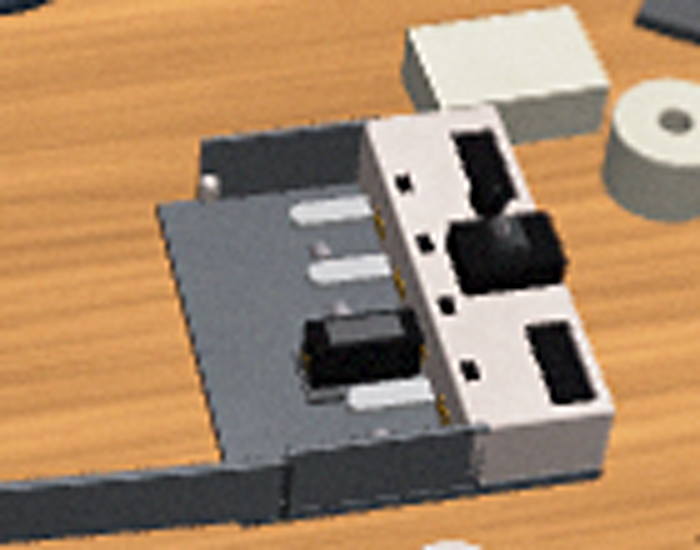

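View pics/bt19.png

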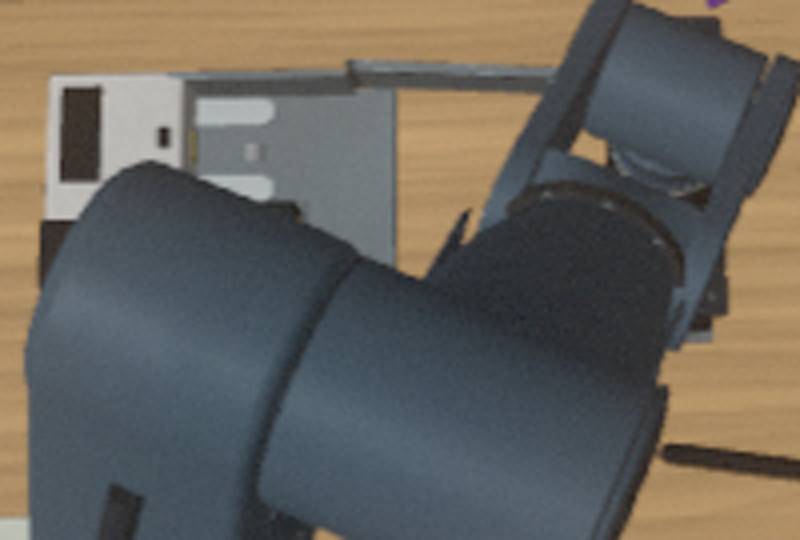

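```bash
python3 -m crank '[[[0,-1.1,0,0.001,0,-0.032,75],[0,0,0,0,0.02,-0.032,75],[0,0,0,0,0.04,0,75],[0,0,0,0,0.04,0,75],[0,0,0,0,0.019,0,75]]]'; python3 -m crank '[[[0,0,0,0,0,0,75],[0,0,0,0,0,0,40],[0,0,0,0,0,0,20],[0,0,0,0,0,0,5],[0,0,0,0,0,0,5]]]';python3 -c "
from packs import *
to(.4553,-.1188,.026,0)"
```

```text
time: 20.45
position: [0.4542, -0.1148, 0.0252]
tool_rot: [0.502, -0.5, 0.497, -0.501]
ft_force: [0.3, 0.8, 0.1]
grip_width: 0.0653
time: 21.08
position: [0.4557, -0.1177, 0.0274]
tool_rot: [-0.5, 0.499, -0.5, 0.501]
ft_force: [-0.5, -0.1, -0.7]
grip_width: 0.0334
t=21.07 pos=[ 455.7 -117.7   27.4] phi=0.12 tilt=0.06 q6=-0.49 q1=-0.49 w=33.4 F=[-0.5 -0.1 -0.7]
turn_y=0.12  dx=1.1 dy=1.4 dz=-0.4
```

```bash
python3 -m crank '[[[0,0,0,0,0,0,5],[0,0,0,0,-0.02,0,5],[0,0,0,0,-0.035,0,5],[0,1,0,-0.02,-0.035,0,5],[0,0,0,-0.06,0,0,5]]]';python3 -c "
from go import *
to(*dock(-.058,.087),.1,-1)"
```

```text
time: 21.7
position: [0.4596, -0.0396, 0.1192]
tool_rot: [0.494, -0.502, 0.508, -0.496]
ft_force: [0.5, 1.2, -2.2]
grip_width: 0.0301
t=21.70 pos=[459.6 -39.6 119.2] phi=-1.18 tilt=0.50 q6=-0.31 q1=-0.33 w=30.1 F=[ 0.5  1.2 -2.2]
turn_y=-0.18  dx=-148.5 dy=19.2 dz=-54.6
```

```bash
python3 -m crank '[[[0,-0.2,0,-0.05,0,-0.027,5],[0,0,0,-0.05,0,-0.0275,5],[0,0,0,-0.048,0.019,0,5],[0,0,0,0,0.03,0,5],[0,0,0,0,0.02,0,5]]]';python3 -m crank '[[[0,0,0,0,0.01,0,5],[0,0,0,0,0,0,5],[0,0,0,0,0,0,5],[0,0,0,0,0,0,5],[0,0,0,0,0,0,5]]]';python3 -c "
from go import *
to(*dock(.010,.087),.0385,-1);robot.camera('top');to(*dock(.010,.087),.0385,-1)"
```

```text
time: 22.32
position: [0.4032, 0.1121, 0.047]
tool_rot: [-0.498, 0.503, -0.502, 0.497]
ft_force: [-0.1, -0.4, -1.3]
grip_width: 0.0294
time: 22.95
position: [0.4039, 0.1111, 0.038]
tool_rot: [0.497, -0.503, 0.503, -0.497]
ft_force: [-0.8, 0.3, -1.2]
grip_width: 0.0301
t=22.95 pos=[403.9 111.1  38. ] phi=-0.69 tilt=0.01 q6=0.01 q1=0.00 w=30.1 F=[-0.8  0.3 -1.2]
turn_y=0.31  dx=-66.8 dy=-0.5 dz=3.8
t=23.00 pos=[403.8 111.1  38. ] phi=-0.68 tilt=0.01 q6=0.01 q1=0.00 w=29.9 F=[-0.7 -0.1 -1.4]
turn_y=0.32  dx=-66.8 dy=-0.5 dz=3.8
```

```bash
python3 -m crank '[[[0,0.3,0,0,0,0.0038,5],[0,0,0,0,0.001,0,5],[0,0,0,0,0,0,5],[0,0,0,0,0,0,5],[0,0,0,0,0,0,5]]]';python3 -c "
from go import *
to(*dock(.010,.087),.0385,-1);robot.camera('top');to(*dock(.010,.087),.0385,-1)"
```

```text
time: 23.62
position: [0.4084, 0.1111, 0.0377]
tool_rot: [0.495, -0.504, 0.505, -0.496]
ft_force: [-0.4, 0.2, 8.6]
grip_width: 0.0297
t=23.62 pos=[408.4 111.1  37.7] phi=-0.99 tilt=0.12 q6=0.02 q1=0.00 w=29.7 F=[-0.4  0.2  8.6]
turn_y=0.01  dx=-66.7 dy=-0.8 dz=-0.8
t=23.68 pos=[408.4 111.1  37.8] phi=-0.98 tilt=0.12 q6=0.02 q1=0.00 w=30.1 F=[ 0.1 -1.1  8.4]
turn_y=0.02  dx=-66.7 dy=-0.7 dz=-0.8
```

```bash
python3 -m crank '[[[0,0,0,0,-0.0006,-0.0007,5],[0,0,0,-0.008,0,0,5],[0,0,0,-0.01,0,0,5],[0,0,0,-0.01,0,0,5],[0,0,0,0,0,0,5]]]';python3 -c "
from go import *
to(*dock(.010,.087),.0385,-1)"; python3 -m crank '[[[0,0,0,-0.009,0,0,5],[0,0,0,-0.01,0,0,5],[0,0,0,-0.01,0,0,5],[0,0,0,-0.01,0,0,5],[0,0,0,0,0,0,5]]]'; python3 -c "
from go import *
to(*dock(.010,.087),.0385,-1);robot.camera('top');to(*dock(.010,.087),.0385,-1)"
```

```text
time: 24.3
position: [0.408, 0.1401, 0.0378]
tool_rot: [0.495, -0.504, 0.505, -0.496]
ft_force: [0.6, 1.2, 6.4]
grip_width: 0.0295
t=24.30 pos=[408.  140.1  37.8] phi=-0.97 tilt=0.11 q6=0.09 q1=0.07 w=29.5 F=[0.6 1.2 6.4]
turn_y=0.03  dx=-37.7 dy=-0.7 dz=0.1
time: 24.92
position: [0.4087, 0.1791, 0.0377]
tool_rot: [0.495, -0.504, 0.504, -0.497]
ft_force: [1.1, 1.4, 4.9]
grip_width: 0.0296
t=24.93 pos=[408.7 179.1  37.7] phi=-0.95 tilt=0.11 q6=0.18 q1=0.16 w=29.6 F=[1.1 1.4 4.9]
turn_y=0.05  dx=1.3 dy=-0.8 dz=0.2
t=24.98 pos=[408.7 179.1  37.8] phi=-0.97 tilt=0.12 q6=0.18 q1=0.16 w=29.6 F=[1.4 1.5 6.2]
turn_y=0.03  dx=1.3 dy=-0.7 dz=0.2
```

```bash
python3 -m crank '[[[0,0,0,-0.001,0,0,5],[0,0,0,0,0,0,5],[0,0,0,-0.001,0,0,5],[0,0,0,0,0,0,5],[0,0,0,0,0,0,5]]]'; python3 -c "
from go import *
to(*dock(.010,.087),.0385,-1)
s=robot.camera('scene'); crop(s,270,130,410,240,5,'pics/c1.png')"
```

```text
time: 25.6
position: [0.4086, 0.1795, 0.0378]
tool_rot: [0.496, -0.503, 0.504, -0.496]
ft_force: [2.1, -7.4, 7.4]
grip_width: 0.0298
t=25.60 pos=[408.6 179.5  37.8] phi=-0.91 tilt=0.08 q6=0.18 q1=0.16 w=29.8 F=[ 2.1 -7.4  7.4]
turn_y=0.09  dx=1.6 dy=-0.7 dz=0.2
```

View pics/c1.png

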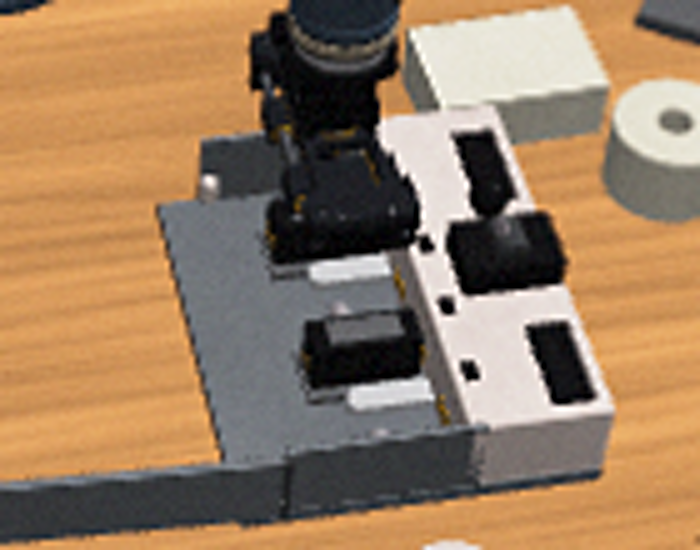

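```bash
python3 -m crank '[[[0,0,0,0,0,0,50],[0,0,0,0,0,0,50],[0,0,0,0,0,0,50],[0,0,0,0,-0.03,0,50],[0,0,0,0,-0.05,0,50]]]'; python3 -m crank '[[[0,0,0,0.06,-0.03,0,60],[0,0,0,0.06,0,0.03,70],[0,0,0,0.06,0,0.03,70],[0,0,0,0.06,0,0.03,70],[0,0,0,0.06,0,0.03,70]]]'; python3 -c "
from packs import *
bays()
look({k:G[k] for k in 'AB'})
to(.5545,-.273,.1,22)"
```

```text
time: 26.28
position: [0.4066, 0.1801, 0.117]
tool_rot: [-0.497, 0.505, -0.503, 0.494]
ft_force: [0.4, 0.4, -0.4]
grip_width: 0.0436
time: 26.9
position: [0.5154, -0.1028, 0.1453]
tool_rot: [-0.496, 0.505, -0.504, 0.496]
ft_force: [0.6, 0.5, -0.3]
grip_width: 0.0609
shot 27
A top [ 0.5859 -0.3706  1.0162] 58.2 97.2
A sc [ 0.5683 -0.3749  0.7384] 42.3 320.8
B top [ 0.5541 -0.272   1.9613] 112.4 27.9
B sc [ 0.5556 -0.2736  1.93  ] 110.6 56.8
t=27.10 pos=[ 514.7 -101.9  144.9] phi=-1.11 tilt=0.09 q6=-0.39 q1=-0.41 w=60.9 F=[ 0.2  0.5 -0.3]
turn_y=-23.11  dx=173.5 dy=44.9 dz=-27.2
```

View pics/bs27.png

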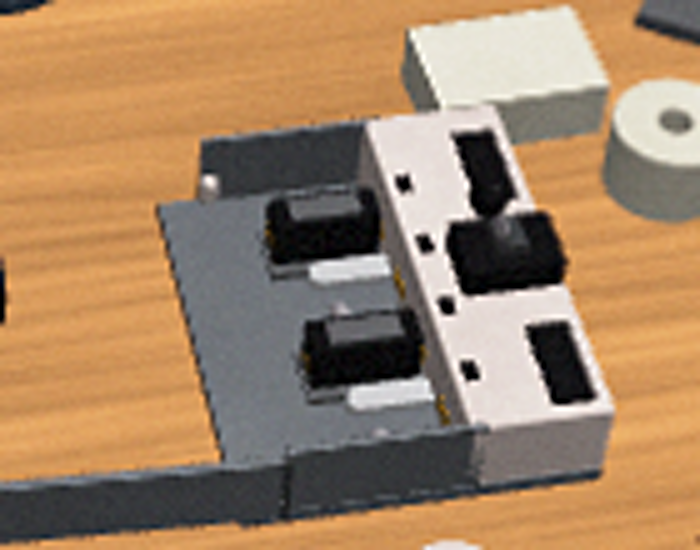

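```bash
python3 -m crank '[[[0,-7.7,0,0,0,0,75],[0,-7.7,0,0,0,0,75],[0,-7.7,0,0,0,0,75],[0,0,0,0.058,0.01,-0.009,75],[0,0,0,0.058,0.01,-0.009,75]]]'; python3 -m crank '[[[0,0,0,0.057,0.025,-0.009,75],[0,0,0,0,0.03,0,75],[0,0,0,0,0.02,0,75],[0,0,0,0,0,0,75],[0,0,0,0,0,0,75]]]'; python3 -c "
from packs import *
to(.5545,-.273,.026,22)"
```

```text
time: 27.72
position: [0.5417, -0.2132, 0.1252]
tool_rot: [-0.587, 0.394, -0.393, 0.588]
ft_force: [0.5, -0.2, 0.5]
grip_width: 0.065
time: 28.35
position: [0.5553, -0.27, 0.0512]
tool_rot: [-0.587, 0.394, -0.394, 0.587]
ft_force: [0.4, -0.3, -0.7]
grip_width: 0.0653
t=28.35 pos=[ 555.3 -270.    51.2] phi=22.22 tilt=0.01 q6=-1.02 q1=-0.63 w=65.3 F=[ 0.4 -0.3 -0.7]
turn_y=0.22  dx=2.5 dy=25.2 dz=-1.9
```

Two packs are home on shoes 2 and 4. Next I grasp pack B.

```bash
python3 -m crank '[[[0,0.2,0,0.002,0.015,-0.0015,75],[0,0,0,0,0.0105,0,75],[0,0,0,0,0,0,40],[0,0,0,0,0,0,20],[0,0,0,0,0,0,5]]]'; python3 -m crank '[[[0,0,0,0,0,0,5],[0,0,0,0,0,0,5],[0,0,0,0,0,0,5],[0,0,0,0,-0.02,0,5],[0,0,0,0,-0.035,0,5]]]'; python3 -m crank '[[[0,7.6,0,0,-0.02,0,5],[0,7.6,0,0,-0.01,0,5],[0,7.6,0,-0.02,0,0,5],[0,0,0,-0.06,0,0,5],[0,0,0,-0.06,0,0,5]]]'; python3 -c "
from go import *
to(*dock(-.060,.029),.1,-1)"
```

```text
time: 28.98
position: [0.5547, -0.2739, 0.0254]
tool_rot: [-0.586, 0.396, -0.396, 0.586]
ft_force: [0.8, -0.3, 0.6]
grip_width: 0.0427
time: 29.6
position: [0.5532, -0.2729, 0.08]
tool_rot: [0.586, -0.397, 0.394, -0.586]
ft_force: [0.3, -0.3, -2.1]
grip_width: 0.0298
time: 30.22
position: [0.5538, -0.1331, 0.1112]
tool_rot: [0.496, -0.504, 0.505, -0.496]
ft_force: [1.0, -0.6, -1.3]
grip_width: 0.0299
t=30.23 pos=[ 553.8 -133.1  111.2] phi=-0.99 tilt=0.04 q6=-0.41 q1=-0.43 w=29.9 F=[ 1.  -0.6 -1.3]
turn_y=0.01  dx=-238.3 dy=11.2 dz=-92.4
```

```bash
python3 -m crank '[[[0,0,0,-0.06,0,-0.023,5],[0,0,0,-0.06,0,-0.023,5],[0,0,0,-0.06,0,-0.023,5],[0,0,0,-0.057,0,-0.022,5],[0,0,0,0,0.01,0,5]]]';python3 -m crank '[[[0,0,0,0,0.03,0,5],[0,0,0,0,0.02,0,5],[0,0,0,0,0,0,5],[0,0,0,0,0,0,5],[0,0,0,0,0,0,5]]]';python3 -c "
from go import *
to(*dock(.010,.029),.0385,-1);robot.camera('top');to(*dock(.010,.029),.0385,-1)"
```

```text
time: 30.85
position: [0.4657, 0.1031, 0.1013]
tool_rot: [-0.498, 0.502, -0.502, 0.498]
ft_force: [0.1, -0.5, -1.2]
grip_width: 0.0297
time: 31.48
position: [0.4692, 0.0992, 0.051]
tool_rot: [0.496, -0.503, 0.504, -0.497]
ft_force: [0.4, -0.1, -2.6]
grip_width: 0.0299
t=31.48 pos=[469.2  99.2  51. ] phi=-0.90 tilt=0.12 q6=-0.01 q1=-0.03 w=29.9 F=[ 0.4 -0.1 -2.6]
turn_y=0.10  dx=-77.6 dy=12.5 dz=-3.8
t=31.52 pos=[469.1  99.3  51. ] phi=-0.89 tilt=0.11 q6=-0.01 q1=-0.03 w=29.5 F=[ 0.8 -0.6 -2. ]
turn_y=0.11  dx=-77.5 dy=12.5 dz=-3.7
```

```bash
python3 -m crank '[[[0,0.1,0,-0.008,0,-0.0037,5],[0,0,0,0,0.012,0,5],[0,0,0,0,0,0,5],[0,0,0,0,0,0,5],[0,0,0,0,0,0,5]]]';python3 -c "
from go import *
to(*dock(.010,.029),.0385,-1);robot.camera('top');to(*dock(.010,.029),.0385,-1)"
```

```text
time: 32.15
position: [0.4646, 0.1076, 0.0379]
tool_rot: [-0.496, 0.504, -0.504, 0.496]
ft_force: [-0.7, 0.1, -1.6]
grip_width: 0.0297
t=32.15 pos=[464.6 107.6  37.9] phi=-0.97 tilt=0.03 q6=0.01 q1=-0.01 w=29.7 F=[-0.7  0.1 -1.6]
turn_y=0.03  dx=-69.2 dy=-0.6 dz=0.9
t=32.20 pos=[464.7 107.5  37.9] phi=-0.97 tilt=0.02 q6=0.01 q1=-0.01 w=29.5 F=[ 0.7  0.7 -0.6]
turn_y=0.03  dx=-69.3 dy=-0.6 dz=0.9
```

```bash
python3 -m crank '[[[0,0,0,0,0.0003,0.0009,5],[0,0,0,-0.008,0,0,5],[0,0,0,-0.01,0,0,5],[0,0,0,-0.01,0,0,5],[0,0,0,0,0,0,5]]]';python3 -c "
from go import *
to(*dock(.010,.029),.0385,-1)"; python3 -m crank '[[[0,0,0,-0.01,0,0,5],[0,0,0,-0.01,0,0,5],[0,0,0,-0.01,0,0,5],[0,0,0,-0.01,0,0,5],[0,0,0,0,0,0,5]]]'; python3 -c "
from go import *
to(*dock(.010,.029),.0385,-1);robot.camera('top');to(*dock(.010,.029),.0385,-1)"
```

```text
time: 32.83
position: [0.4663, 0.1367, 0.0382]
tool_rot: [0.496, -0.504, 0.504, -0.496]
ft_force: [-0.8, -0.1, 2.1]
grip_width: 0.0296
t=32.83 pos=[466.3 136.7  38.2] phi=-0.93 tilt=0.05 q6=0.07 q1=0.05 w=29.6 F=[-0.8 -0.1  2.1]
turn_y=0.07  dx=-40.2 dy=-0.3 dz=-0.3
time: 33.45
position: [0.4669, 0.1768, 0.0377]
tool_rot: [-0.496, 0.504, -0.504, 0.496]
ft_force: [-0.1, 2.7, -0.1]
grip_width: 0.0295
t=33.45 pos=[466.9 176.8  37.7] phi=-0.94 tilt=0.06 q6=0.15 q1=0.14 w=29.5 F=[-0.1  2.7 -0.1]
turn_y=0.06  dx=0.0 dy=-0.8 dz=-0.1
t=33.50 pos=[466.9 176.7  37.7] phi=-0.98 tilt=0.07 q6=0.15 q1=0.14 w=30.0 F=[0.2 3.5 0. ]
turn_y=0.02  dx=-0.1 dy=-0.8 dz=-0.1
```

```bash
python3 -m crank '[[[0,0,0,-0.0015,0,0,5],[0,0,0,0,0,0,5],[0,0,0,-0.001,0,0,5],[0,0,0,0,0,0,5],[0,0,0,0,0,0,5]]]'; python3 -c "
from go import *
to(*dock(.010,.029),.0385,-1)"
```

```text
time: 34.12
position: [0.4668, 0.1775, 0.0378]
tool_rot: [0.496, -0.504, 0.504, -0.496]
ft_force: [1.0, -3.9, -0.9]
grip_width: 0.0296
t=34.12 pos=[466.8 177.5  37.8] phi=-0.96 tilt=0.04 q6=0.16 q1=0.14 w=29.6 F=[ 1.  -3.9 -0.9]
turn_y=0.04  dx=0.7 dy=-0.7 dz=-0.0
```

```bash
python3 -m crank '[[[0,0,0,-0.001,0,0,5],[0,0,0,0,0,0,5],[0,0,0,0,0,0,50],[0,0,0,0,0,0,50],[0,0,0,0,0,0,50]]]'; python3 -m crank '[[[0,0,0,0,-0.03,0,50],[0,0,0,0,-0.05,0,50],[0,0,0,0.06,-0.03,0,70],[0,0,0,0.06,0,0.03,70],[0,0,0,0.06,0,0.03,70]]]';  python3 -m crank '[[[0,0,0,0.06,0,0.02,70],[0,0,0,0.06,0,0.02,70],[0,8,0,0,0,0,70],[0,8,0,0,0,0,70],[0,8,0,0,0,0,70]]]'; python3 -c "
from packs import *
bays()
look({'A':G['A']},((290,160,460,290),'pics/l2',(110,140,290,270)))
to(.5855,-.371,.1,-31)"
```

```text
time: 34.75
position: [0.4669, 0.1794, 0.0379]
tool_rot: [-0.496, 0.504, -0.504, 0.496]
ft_force: [-0.3, -0.3, -0.1]
grip_width: 0.0426
time: 35.38
position: [0.5207, 0.0093, 0.1467]
tool_rot: [0.495, -0.504, 0.504, -0.497]
ft_force: [0.5, 1.4, 0.5]
grip_width: 0.0594
time: 36.0
position: [0.5573, -0.1088, 0.1455]
tool_rot: [-0.379, 0.598, -0.597, 0.378]
ft_force: [0.1, -0.2, -0.1]
grip_width: 0.0613
shot 34
A top [ 0.5859 -0.3707  1.0182] 58.3 90.8
A sc [ 0.5684 -0.3748  0.7389] 42.3 298.7
t=36.20 pos=[ 557.4 -108.5  145.7] phi=-24.83 tilt=0.02 q6=0.04 q1=-0.39 w=61.1 F=[-0.3  0.1 -0.6]
turn_y=6.17  dx=210.5 dy=45.7 dz=159.3
```

```bash
ls pics | tail -5; python3 -c "
from fit import *
a=cv2.imread('pics/bs34.png'); b=cv2.imread('pics/l2t.png'); print(a.shape,b.shape); s=cv2.resize(a,None,fx=.5,fy=.5)
m=np.zeros((580,800,3),np.uint8); m[:520,:680]=b; cv2.imwrite('pics/m1.png',m)"
```

```text
l2t.png
nw.png
p0.png
scene0.png
top0.png
(550, 700, 3) (520, 680, 3)
```

View pics/l2t.png

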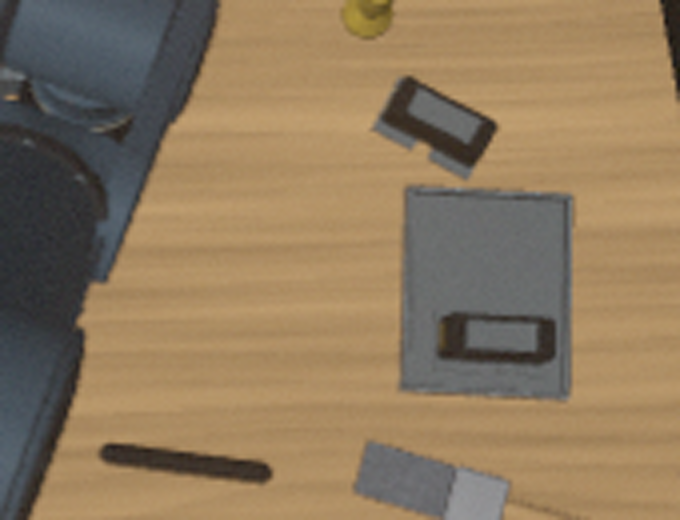

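View pics/bs34.png

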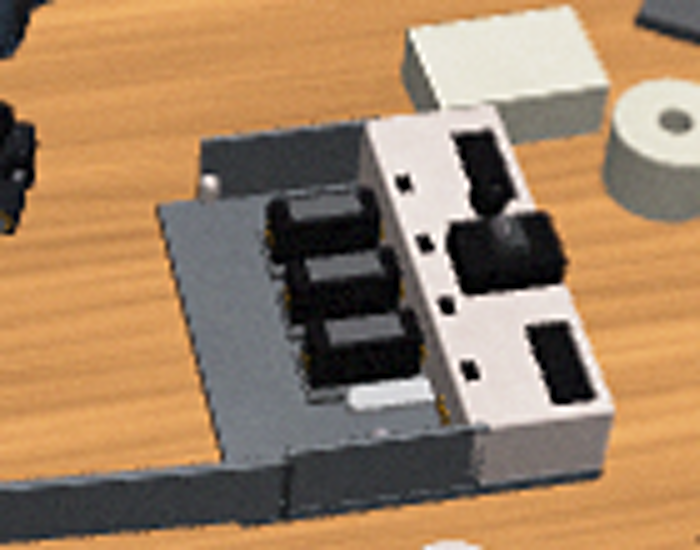

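```bash
python3 -c "
from packs import *
c=robot.camera('top')
print(pix2w(c,[((446+.5)/4-.5+290,(114+.5)/4-.5+160)],.046))"
python3 -m crank '[[[0,6.2,0,0,0,0,75],[0,0,0,0.053,0,0.04,75],[0,0,0,0.053,0.01,0.04,75],[0,0,0,0.053,0.015,0.04,75],[0,0,0,0.0515,0.02,0.039,75]]]'; python3 -m crank '[[[0,0,0,0,0,0,75],[0,0,0,0,0,0,75],[0,0,0,0,0.03,0,75],[0,0,0,0,0.015,0,75],[0,0,0,0,0,0,75]]]'; python3 -c "
from packs import *
to(.5856,-.371,.026,-31)"
```

```text
[[ 0.58717553 -0.37351332  0.046     ]]
time: 36.88
position: [0.5832, -0.3545, 0.1043]
tool_rot: [0.348, -0.615, 0.616, -0.348]
ft_force: [-0.3, 0.6, 0.9]
grip_width: 0.0652
time: 37.5
position: [0.5821, -0.3504, 0.0582]
tool_rot: [-0.348, 0.617, -0.614, 0.347]
ft_force: [-0.7, 0.4, 0.0]
grip_width: 0.0653
t=37.50 pos=[ 582.1 -350.4   58.2] phi=-31.06 tilt=0.19 q6=-0.16 q1=-0.71 w=65.3 F=[-0.7  0.4  0. ]
turn_y=-0.06  dx=15.9 dy=32.2 dz=13.7
```

```bash
python3 -m crank '[[[0,0,0,0.0165,0,0.0145,75],[0,0,0,0,0,0,75],[0,0,0,0,0.018,0,75],[0,0,0,0,0.0145,0,75],[0,0,0,0,0,0,75]]]'; python3 -c "
from packs import *
to(.5863,-.372,.026,-31)"
```

```text
time: 38.12
position: [0.5849, -0.3722, 0.0241]
tool_rot: [-0.348, 0.618, -0.614, 0.347]
ft_force: [-0.4, 0.5, -0.5]
grip_width: 0.0654
t=38.12 pos=[ 584.9 -372.2   24.1] phi=-31.15 tilt=0.32 q6=-0.18 q1=-0.73 w=65.4 F=[-0.4  0.5 -0.5]
turn_y=-0.15  dx=-0.9 dy=-1.9 dz=1.1
```

```bash
python3 -m crank '[[[0,0,0,0,-0.001,0.001,60],[0,0,0,0,0,0,40],[0,0,0,0,0,0,20],[0,0,0,0,0,0,5],[0,0,0,0,0,0,5]]]'; python3 -m crank '[[[0,0,0,0,0,0,5],[0,0,0,0,0,0,5],[0,0,0,0,-0.02,0,5],[0,0,0,0,-0.04,0,5],[0,-7.5,0,0,-0.02,0,5]]]';  python3 -m crank '[[[0,-7.5,0,0,-0.015,0,5],[0,-7.5,0,0,-0.01,0,5],[0,-7.5,0,0,0,0,5],[0,0,0,-0.06,0,0,5],[0,0,0,-0.06,0,0,5]]]'; python3 -c "
from go import *
to(*dock(-.060,-.087),.12,-1)
c=robot.camera('scene'); crop(c,110,110,320,280,3.5,'pics/l3.png')"
```

```text
time: 38.75
position: [0.587, -0.3744, 0.028]
tool_rot: [-0.347, 0.616, -0.616, 0.347]
ft_force: [-0.3, 0.4, 2.2]
grip_width: 0.0297
time: 39.38
position: [0.5892, -0.376, 0.1111]
tool_rot: [0.387, -0.589, 0.593, -0.389]
ft_force: [-0.1, -0.0, -1.2]
grip_width: 0.0296
time: 40.0
position: [0.5905, -0.2545, 0.1338]
tool_rot: [0.494, -0.505, 0.507, -0.495]
ft_force: [0.2, 0.4, -1.8]
grip_width: 0.0293
t=40.00 pos=[ 590.5 -254.5  133.8] phi=-1.31 tilt=0.18 q6=-0.56 q1=-0.58 w=29.3 F=[ 0.2  0.4 -1.8]
turn_y=-0.31  dx=-359.1 dy=13.8 dz=-15.3
```

View pics/l3.png

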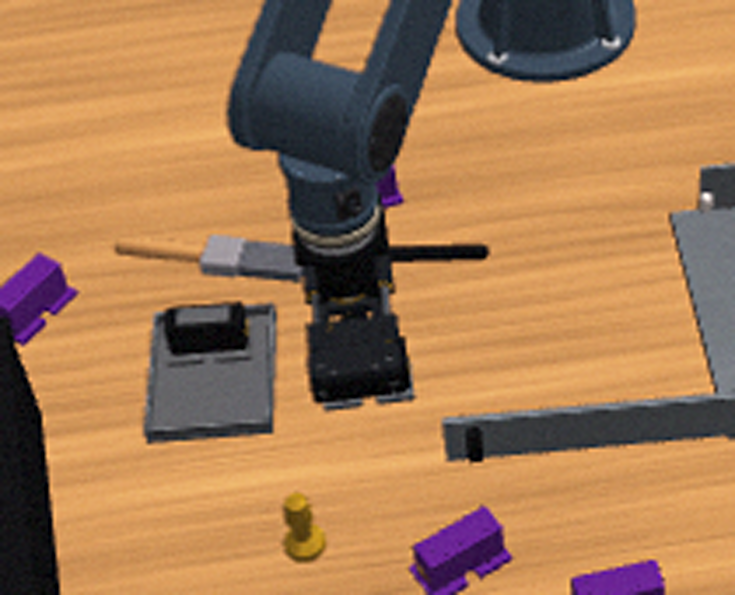

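```bash
python3 -m crank '[[[0,-0.3,0,-0.055,0,-0.008,5],[0,0,0,-0.06,0,-0.0075,5],[0,0,0,-0.06,0,0,5],[0,0,0,-0.06,0,0,5],[0,0,0,-0.06,0,0,5]]]';python3 -m crank '[[[0,0,0,-0.06,0,0,5],[0,0,0,0,0,0,5],[0,0,0,0,0,0,5],[0,0,0,0,0,0,5],[0,0,0,0,0,0,5]]]';python3 -c "
from go import *
to(*dock(-.058,-.087),.05,-1);robot.camera('top');to(*dock(-.058,-.087),.05,-1)"
```

```text
time: 40.67
position: [0.5803, 0.0422, 0.1339]
tool_rot: [0.495, -0.503, 0.505, -0.497]
ft_force: [0.6, 0.1, -1.5]
grip_width: 0.0295
time: 41.3
position: [0.5803, 0.0991, 0.1328]
tool_rot: [0.496, -0.504, 0.504, -0.496]
ft_force: [-0.5, -0.1, -1.5]
grip_width: 0.0295
t=41.30 pos=[580.3  99.1 132.8] phi=-1.00 tilt=0.01 q6=-0.00 q1=-0.02 w=29.5 F=[-0.5 -0.1 -1.5]
turn_y=-0.00  dx=-7.7 dy=82.8 dz=1.1
t=41.35 pos=[580.3  99.2 132.8] phi=-0.99 tilt=0.01 q6=-0.00 q1=-0.02 w=29.7 F=[ 0.  -0.1 -1.5]
turn_y=0.01  dx=-7.6 dy=82.8 dz=1.2
```

```bash
python3 -m crank '[[[0,0,0,-0.0076,0.02,0.0012,5],[0,0,0,0,0.03,0,5],[0,0,0,0,0.03,0,5],[0,0,0,0,0.01,0,5],[0,0,0,0,0,0,5]]]';python3 -m crank '[[[0,0,0,0,0.002,0,5],[0,0,0,0,0,0,5],[0,0,0,0,0,0,5],[0,0,0,0,0,0,5],[0,0,0,0,0,0,5]]]';python3 -c "
from go import *
to(*dock(.010,-.087),.0385,-1);robot.camera('top');to(*dock(.010,-.087),.0385,-1)"
```

```text
time: 41.98
position: [0.5812, 0.1077, 0.0423]
tool_rot: [-0.496, 0.504, -0.504, 0.496]
ft_force: [0.3, -0.9, -0.9]
grip_width: 0.0294
time: 42.6
position: [0.5814, 0.1082, 0.0409]
tool_rot: [0.496, -0.504, 0.504, -0.496]
ft_force: [-0.1, 0.3, -1.1]
grip_width: 0.0298
t=42.60 pos=[581.4 108.2  40.9] phi=-0.87 tilt=0.02 q6=0.01 q1=-0.00 w=29.8 F=[-0.1  0.3 -1.1]
turn_y=0.13  dx=-66.6 dy=2.4 dz=0.2
t=42.65 pos=[581.4 108.2  40.8] phi=-0.87 tilt=0.01 q6=0.01 q1=-0.00 w=29.9 F=[ 0.5  0.3 -1.8]
turn_y=0.13  dx=-66.6 dy=2.3 dz=0.2
```

```bash
python3 -m crank '[[[0,0.1,0,0,0.0012,0.0002,5],[0,0,0,0,0,0,5],[0,0,0,0,0.0008,0,5],[0,0,0,0,0,0,5],[0,0,0,0,0,0,5]]]';python3 -c "
from go import *
to(*dock(.010,-.087),.0385,-1)"
```

```text
time: 43.28
position: [0.5816, 0.1082, 0.0399]
tool_rot: [0.496, -0.504, 0.504, -0.496]
ft_force: [-2.0, -0.1, 9.5]
grip_width: 0.0301
t=43.27 pos=[581.6 108.2  39.9] phi=-0.96 tilt=0.02 q6=0.01 q1=-0.00 w=30.1 F=[-2.  -0.1  9.5]
turn_y=0.04  dx=-66.6 dy=1.4 dz=-0.0
```

Floor contact (9.5 N). I'll ease up a little and slide in.

```bash
python3 -m crank '[[[0,0,0,0,-0.0007,0,5],[0,0,0,-0.008,0,0,5],[0,0,0,-0.01,0,0,5],[0,0,0,-0.01,0,0,5],[0,0,0,0,0,0,5]]]';python3 -c "
from go import *
to(*dock(.010,-.087),.0395,-1)"; python3 -m crank '[[[0,0,0,-0.01,0,0,5],[0,0,0,-0.01,0,0,5],[0,0,0,-0.01,0,0,5],[0,0,0,-0.008,0,0,5],[0,0,0,0,0,0,5]]]'; python3 -c "
from go import *
to(*dock(.010,-.087),.0395,-1);robot.camera('top');to(*dock(.010,-.087),.0395,-1)"
```

```text
time: 43.9
position: [0.5834, 0.1363, 0.04]
tool_rot: [0.495, -0.503, 0.505, -0.497]
ft_force: [0.5, -2.5, 5.8]
grip_width: 0.0294
t=43.90 pos=[583.4 136.3  40. ] phi=-0.96 tilt=0.17 q6=0.06 q1=0.04 w=29.4 F=[ 0.5 -2.5  5.8]
turn_y=0.04  dx=-38.4 dy=0.5 dz=-1.3
time: 44.52
position: [0.5836, 0.1735, 0.04]
tool_rot: [0.496, -0.503, 0.505, -0.496]
ft_force: [-0.7, -5.9, 6.5]
grip_width: 0.0298
t=44.52 pos=[583.6 173.5  40. ] phi=-0.85 tilt=0.17 q6=0.12 q1=0.11 w=29.8 F=[-0.7 -5.9  6.5]
turn_y=0.15  dx=-1.3 dy=0.5 dz=-0.9
t=44.58 pos=[583.6 173.4  40. ] phi=-0.88 tilt=0.15 q6=0.12 q1=0.11 w=30.3 F=[ 0.1 -6.4  7. ]
turn_y=0.12  dx=-1.3 dy=0.5 dz=-0.9
```

```bash
python3 -m crank '[[[0,0,0,-0.001,0,0,5],[0,0,0,0,0,0,5],[0,0,0,-0.001,0,0,5],[0,0,0,0,0,0,5],[0,0,0,0,0,0,5]]]'; python3 -c "
from go import *
to(*dock(.010,-.087),.0395,-1)
s=robot.camera('scene'); crop(s,270,130,410,240,5,'pics/c2.png')"
```

```text
time: 45.2
position: [0.5836, 0.1738, 0.0402]
tool_rot: [0.497, -0.502, 0.505, -0.496]
ft_force: [-0.7, -10.9, 8.0]
grip_width: 0.0296
t=45.20 pos=[583.6 173.8  40.2] phi=-0.85 tilt=0.25 q6=0.13 q1=0.11 w=29.6 F=[ -0.7 -10.9   8. ]
turn_y=0.15  dx=-1.0 dy=0.7 dz=-0.9
```

View pics/c2.png

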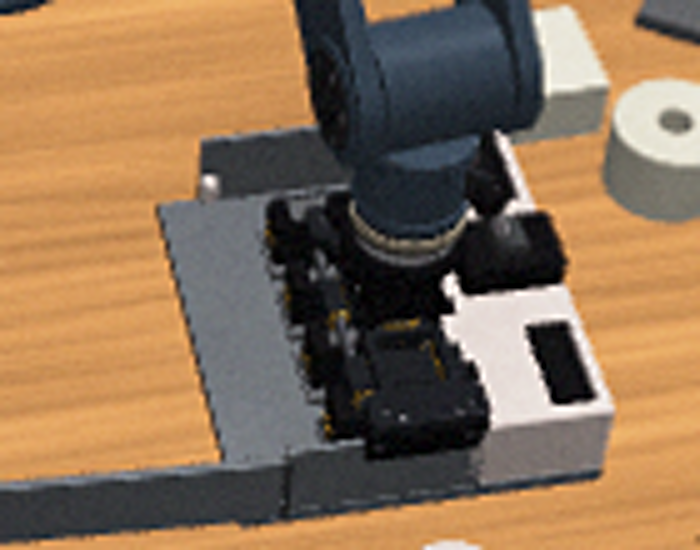

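```bash
python3 -m crank '[[[0,0,0,0,0,0,46],[0,0,0,0,0,0,46],[0,0,0,0,0,0,46],[0,0,0,0,-0.03,0,46],[0,0,0,0,-0.05,0,46]]]'; python3 -m crank '[[[0,0,0,0.05,-0.04,-0.03,46],[0,0,0,0.05,0,-0.03,46],[0,0,0,0.05,0,-0.03,46],[0,0,0,0.04,0,-0.03,46],[0,0,0,0,0,0,46]]]'; python3 -c "
from packs import *
bays()
to(.5,.1,.1,-1)"
```

```text
time: 45.88
position: [0.5808, 0.1765, 0.118]
tool_rot: [-0.497, 0.505, -0.503, 0.494]
ft_force: [0.7, -0.5, 0.2]
grip_width: 0.0399
time: 46.5
position: [0.4606, -0.0073, 0.1546]
tool_rot: [-0.495, 0.506, -0.504, 0.494]
ft_force: [0.1, 0.1, -0.3]
grip_width: 0.0397
shot 44
t=46.60 pos=[463.5  -6.  154.9] phi=-1.05 tilt=0.06 q6=-0.24 q1=-0.26 w=40.2 F=[-0.   0.4 -0.4]
turn_y=-0.05  dx=-106.6 dy=54.9 dz=34.6
```

View pics/bs44.png

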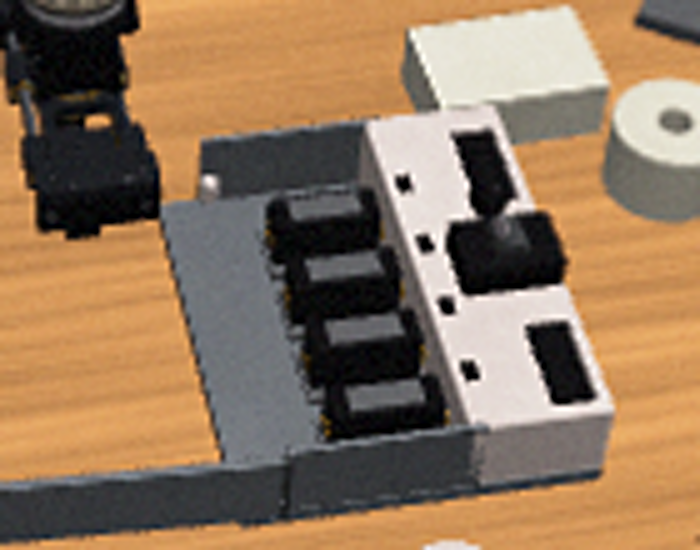

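View pics/bt44.png

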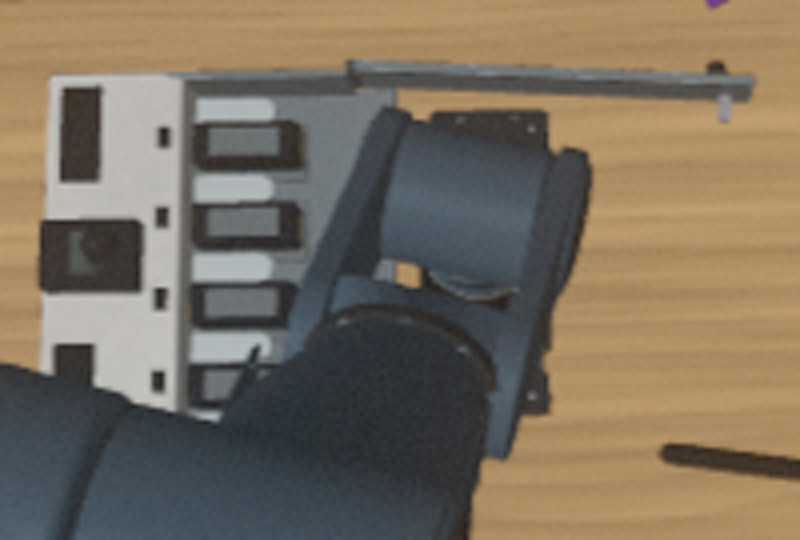

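All four shoes are filled, and the packs line up evenly in both views. Next is the door, pushed from its outer side (world +x).

```bash
python3 -c "
from go import *
import numpy as np
h=np.array(dock(-.067,-.135)); print(h)
c=robot.camera('top')
# door top outer/inner ends from first picture
print(pix2w(c,(np.array([(348,62),(752,78),(748,100)])+.5)/4-.5+[150,160],.071).round(4))
to(.650,-.125,.155,-4)"
```

```text
[0.62941013 0.09695413]
[[ 0.6347  0.0977  0.071 ]
 [ 0.6136 -0.19    0.071 ]
 [ 0.5977 -0.1865  0.071 ]]
t=46.65 pos=[464.   -5.6 154.9] phi=-0.97 tilt=0.07 q6=-0.24 q1=-0.25 w=40.1 F=[-0.5  0.1 -0.4]
turn_y=3.03  dx=106.1 dy=-0.1 dz=193.9
```

```bash
python3 -m crank '[[[0,3,0,0.03,0,0.05,0],[0,0,0,0.03,0,0.05,0],[0,0,0,0.03,0,0.05,0],[0,0,0,0.016,0,0.044,0],[0,0,0,0,0,0,0]]]' 20; python3 -m crank '[[[0,0,0,0,0,0,0],[0,0,0,0,0,0,0],[0,0,0,0,0,0,0],[0,0,0,0,0,0,0],[0,0,0,0,0,0,0]]]'; python3 -c "
from go import *
to(.650,-.125,.043,-4)
c=robot.camera('scene'); crop(c,200,150,340,290,4,'pics/e1.png')"
```

```text
time: 47.28
position: [0.6554, -0.1231, 0.1543]
tool_rot: [0.482, -0.515, 0.518, -0.483]
ft_force: [-0.7, -0.2, -0.3]
grip_width: 0.0022
time: 47.9
position: [0.6508, -0.1226, 0.155]
tool_rot: [0.482, -0.517, 0.517, -0.482]
ft_force: [0.5, -0.3, 0.2]
grip_width: 0.0004
t=47.90 pos=[ 650.8 -122.6  155. ] phi=-3.97 tilt=0.01 q6=-0.29 q1=-0.35 w=0.4 F=[ 0.5 -0.3  0.2]
turn_y=0.03  dx=2.4 dy=112.0 dz=-0.6
```

View pics/e1.png

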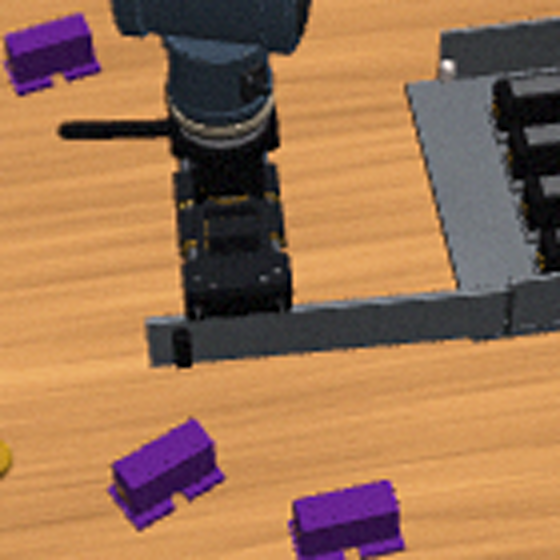

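```bash
python3 -c "
from go import *
c=robot.camera('scene')
for P in [(.651,-.1226,.147),(.651,-.1226,.25),(.619,-.125,.071),(.636,-.1226,.147),(.666,-.1226,.147)]:
  p=proj(c,P)[0]; print(P,(p-[200,150]+.5)*4)"
```

```text
(0.651, -0.1226, 0.147) [235.76999463 284.75360907]
(0.651, -0.1226, 0.25) [229.63620921 193.17014724]
(0.619, -0.125, 0.071) [230.71256584 315.11553545]
(0.636, -0.1226, 0.147) [232.77097586 269.4828528 ]
(0.666, -0.1226, 0.147) [238.80758419 300.21744415]
```

```bash
python3 -m crank '[[[0,0,0,0.002,0.03,0,0],[0,0,0,0,0.03,0,0],[0,0,0,0,0.03,0,0],[0,0,0,0,0.02,0,0],[0,0,0,0,0,0,0]]]'; python3 -c "
from go import *
to(.633,-.125,.043,-4)
c=robot.camera('scene'); crop(c,200,150,340,290,4,'pics/e2.png')"
```

```text
time: 48.62
position: [0.6497, -0.1243, 0.0431]
tool_rot: [-0.483, 0.518, -0.516, 0.482]
ft_force: [-0.5, 0.8, 0.5]
grip_width: 0.0007
t=48.62 pos=[ 649.7 -124.3   43.1] phi=-3.97 tilt=0.20 q6=-0.29 q1=-0.36 w=0.7 F=[-0.5  0.8  0.5]
turn_y=0.03  dx=1.9 dy=0.1 dz=-16.6
```

View pics/e2.png

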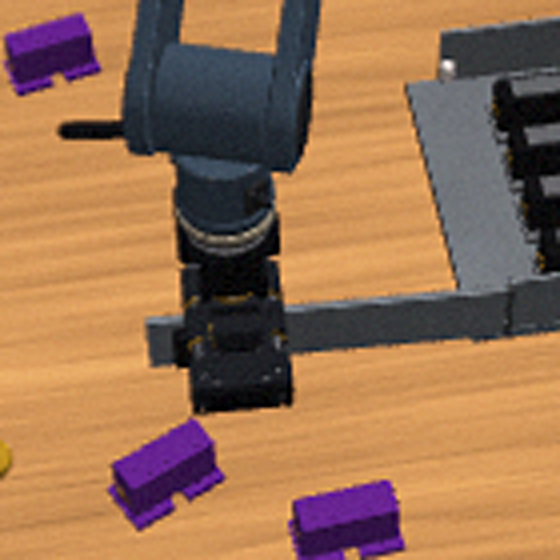

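```bash
python3 -m crank '[[[0,0,0,0,0,-0.014,0],[0,7.2,0,0.0011,0,-0.0278,0],[0,7.2,0,0.0011,0,-0.0278,0],[0,7.2,0,0.0011,0,-0.0278,0],[0,0,0,0,0,0,0]]]'; cat >> go.py <<'E'
def door():
    o,R=state(); p=np.array(o["position"]); h=np.array(dock(-.067,-.135)); d=p[:2]-h
    z=R[:,2]; phi=np.degrees(np.arctan2(z[1],z[0])); f=np.radians(phi)
    u=np.array([np.sin(f),-np.cos(f)]); n=-np.array([np.cos(f),np.sin(f)])
    print(f"t={o['time']:.2f} pos={p.round(4)} phi={phi:.2f} (shut {-91}) r={d@u:.4f} n={d@n:.4f} F={np.round(o['ft_force'],1)} q6={o['q'][5]:.2f}")
E
python3 -c "
from go import *
door()"
```

```text
time: 49.3
position: [0.5538, -0.1104, 0.0461]
tool_rot: [-0.377, 0.598, -0.598, 0.377]
ft_force: [0.5, -0.6, 0.2]
grip_width: 0.0006
t=49.30 pos=[ 0.5538 -0.1104  0.0461] phi=-25.49 (shut -91) r=0.2197 n=-0.0210 F=[ 0.5 -0.6  0.2] q6=0.05
```

```bash
python3 -m crank '[[[0,7.2,0,0.0011,0.0005,-0.0278,0],[0,7.2,0,0.0011,0.0005,-0.0278,0],[0,7.2,0,0.0011,0,-0.0278,0],[0,7.2,0,0.0011,0,-0.0278,0],[0,7.2,0,0.0011,0,-0.0278,0]]]'; python3 -c "
from go import *
door()"; python3 -m crank '[[[0,7.2,0,0.0011,0,-0.0278,0],[0,7.2,0,0.0011,0,-0.0278,0],[0,0,0,0,0,0,0],[0,0,0,0,0,0,0],[0,0,0,0,0,0,0]]]'; python3 -c "
from go import *
door()
c=robot.camera('scene'); crop(c,200,130,400,280,4,'pics/e3.png')"
```

```text
time: 49.92
position: [0.4493, -0.0277, 0.0446]
tool_rot: [0.171, -0.685, 0.687, -0.175]
ft_force: [0.8, 0.4, -0.6]
grip_width: 0.0006
t=49.92 pos=[ 0.4493 -0.0277  0.0446] phi=-61.70 (shut -91) r=0.2177 n=-0.0244 F=[ 0.8  0.4 -0.6] q6=0.77
time: 50.55
position: [0.423, 0.0214, 0.0439]
tool_rot: [0.086, -0.701, 0.702, -0.087]
ft_force: [0.4, -0.9, -0.1]
grip_width: 0.0003
t=50.55 pos=[0.423  0.0214 0.0439] phi=-75.95 (shut -91) r=0.2186 n=-0.0232 F=[ 0.4 -0.9 -0.1] q6=1.11
```

View pics/e3.png

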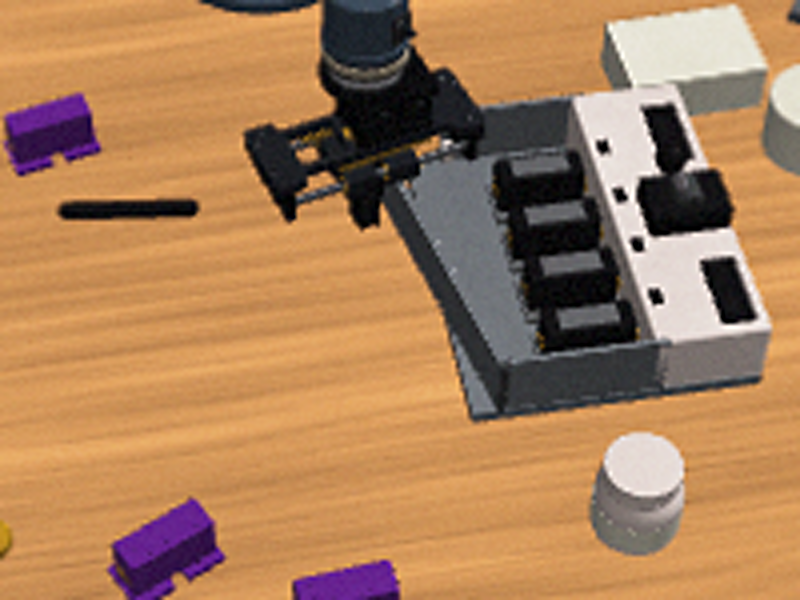

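```bash
python3 -m crank '[[[0,5,0,0.0012,0,-0.0192,0],[0,4,0,0.001,0,-0.0154,0],[0,3,0,0.001,0,-0.0115,0],[0,0,0,0,0,0,0],[0,0,0,0,0,0,0]]]'; python3 -c "
from go import *
door()"; python3 -m crank '[[[0,3,0,0.001,0,-0.008,0],[0,0,0,0,0,-0.004,0],[0,0,0,0,0,-0.002,0],[0,0,0,0,0,0,0],[0,0,0,0,0,0,0]]]'; python3 -c "
from go import *
door()
c=robot.camera('top'); crop(c,150,160,350,295,4,'pics/e4.png')
c=robot.camera('scene'); crop(c,260,130,420,250,5,'pics/e5.png')"
```

```text
time: 51.22
position: [0.4105, 0.0666, 0.0438]
tool_rot: [0.012, -0.707, 0.707, -0.013]
ft_force: [0.0, 0.6, -0.2]
grip_width: 0.0003
t=51.23 pos=[0.4105 0.0666 0.0438] phi=-87.94 (shut -91) r=0.2198 n=-0.0225 F=[ 0.   0.6 -0.2] q6=1.43
time: 51.85
position: [0.409, 0.0809, 0.0438]
tool_rot: [0.006, 0.707, -0.707, -0.006]
ft_force: [1.5, -0.5, -0.9]
grip_width: 0.0003
t=51.85 pos=[0.409  0.0809 0.0438] phi=-90.98 (shut -91) r=0.2201 n=-0.0198 F=[ 1.5 -0.5 -0.9] q6=1.51
```

View pics/e4.png

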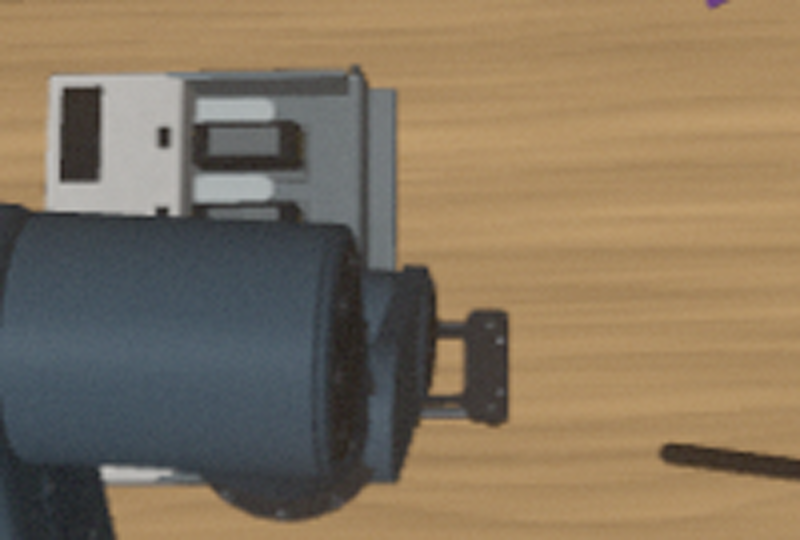

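View pics/e5.png

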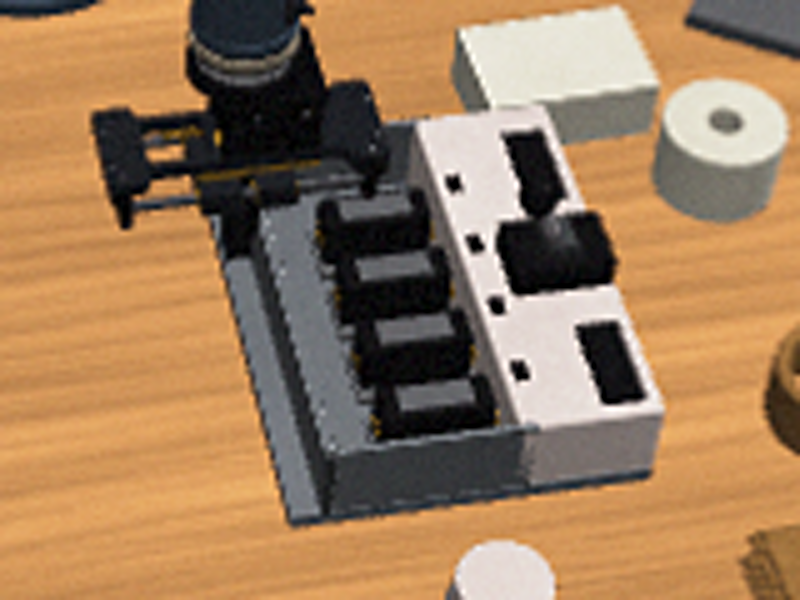

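```bash
python3 -m crank '[[[0,0,0,0,0,-0.002,0],[0,0,0,0,0,-0.001,0],[0,0,0,0,0,-0.001,0],[0,0,0,0,0,0,0],[0,0,0,0,0,0,0]]]'; python3 -c "
from go import *
door()"
```

```text
time: 52.58
position: [0.4088, 0.0827, 0.0438]
tool_rot: [-0.005, -0.706, 0.708, 0.005]
ft_force: [-1.7, -20.6, 0.4]
grip_width: 0.0005
t=52.58 pos=[0.4088 0.0827 0.0438] phi=-90.81 (shut -91) r=0.2204 n=-0.0174 F=[ -1.7 -20.6   0.4] q6=1.52
```

```bash
python3 -m crank '[[[0,0,0,0,0,0.02,0],[0,0,0,0,0,0.02,0],[0,0,0,0,-0.06,0,0],[0,0,0,0,-0.06,0,0],[0,0,0,0,-0.05,0,0]]]'; python3 -m crank '[[[0,-9,0,0,0,0.05,0],[0,-9,0,0,0,0.05,0],[0,-9,0,0,0,0.03,0],[0,-9,0,0,0,0,0],[0,-9,0,0,0,0,0]]]'; python3 - <<'E'
from go import *
c=robot.camera('top'); s=robot.camera('scene')
crop(c,150,160,350,295,4,'pics/e6.png'); crop(s,290,130,420,230,6,'pics/e7.png')
for n in("switch_tip","switch"):
    for cam in(c,s):
        for d in robot.spot_in(cam,n)[:3]:
            uv=np.array(d["at"][::-1]); P=pix2w(cam,[uv],.138)[0]
            v=P[:2]-[DX,DY]; print(n,uv.round(1),round(d["conf"],2),P.round(3),"dock",(v@[np.cos(DA),np.sin(DA)]).round(4),(v@[-np.sin(DA),np.cos(DA)]).round(4))
to(.5,0,.2,-1)
E
```

```text
time: 53.2
position: [0.4078, 0.0453, 0.2156]
tool_rot: [0.006, 0.707, -0.707, -0.006]
ft_force: [0.2, -0.3, -0.3]
grip_width: 0.0002
time: 53.82
position: [0.4224, -0.0821, 0.2135]
tool_rot: [-0.265, 0.656, -0.655, 0.265]
ft_force: [-0.7, 0.3, 1.0]
grip_width: 0.0003
switch_tip [340.4 276.2] 0.61 [ 0.335 -0.181  0.138] dock -0.3498 0.1541
switch_tip [368.  170.8] 0.58 [0.503 0.261 0.138] dock 0.0949 -0.0059
switch_tip [336.8 184.5] 0.42 [0.543 0.146 0.138] dock -0.0196 -0.0482
t=54.12 pos=[422.7 -81.7 213.7] phi=-46.26 tilt=0.02 q6=0.36 q1=-0.45 w=0.6 F=[-0.2  0.5 -0. ]
turn_y=-45.26  dx=-83.0 dy=13.7 dz=75.8
```

View pics/e6.png

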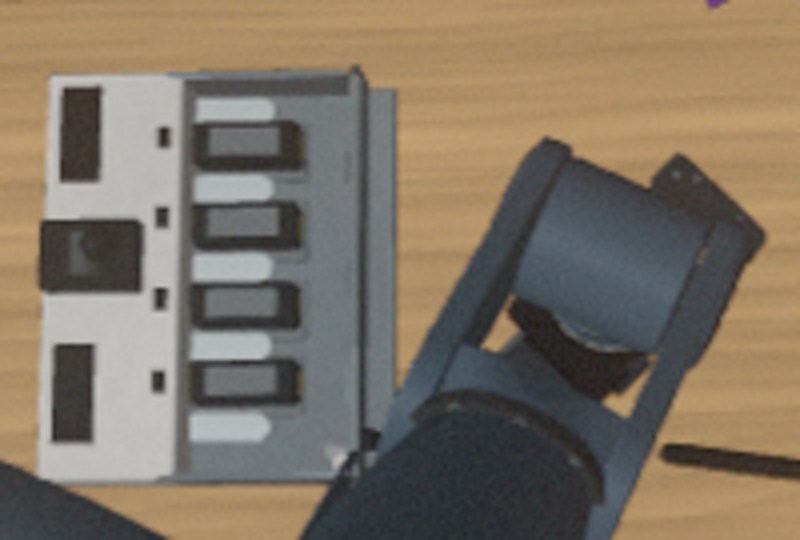

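View pics/e7.png

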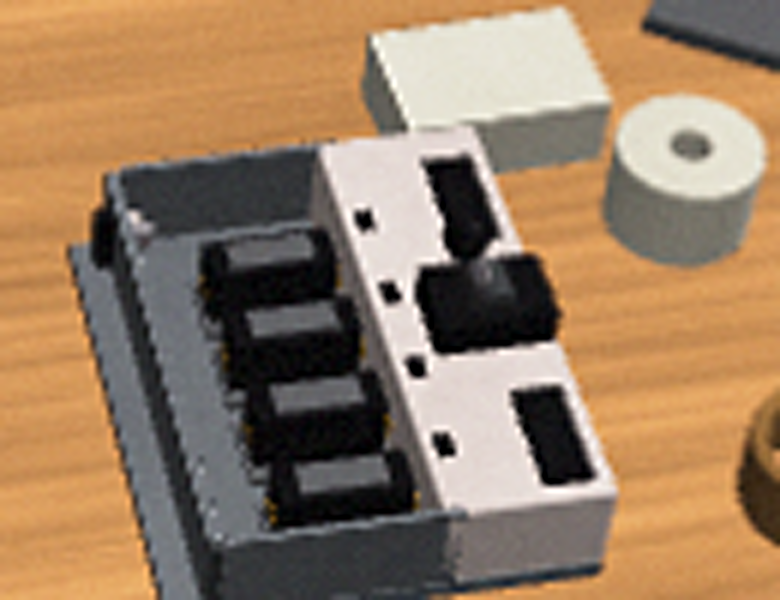

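```bash
python3 - <<'E'
from go import *
c=robot.camera('top')
for uv in [((92.5)/4-.5+150,(247.5)/4-.5+160)]:
    P=pix2w(c,[uv],.138)[0]; v=P[:2]-[DX,DY]; print(P,v@[np.cos(DA),np.sin(DA)],v@[-np.sin(DA),np.cos(DA)])
to(*dock(.045,-.006),.2,-1)
E
```

```text
[0.49537976 0.26495226 0.138     ] 0.09863338826114085 0.0019419242133453113
t=54.17 pos=[422.8 -81.8 213.8] phi=-46.23 tilt=0.01 q6=0.36 q1=-0.45 w=0.4 F=[-0.3  0.2 -1.2]
turn_y=-45.23  dx=-294.3 dy=13.8 dz=74.5
```

```bash
python3 -m crank '[[[0,-9,0,0,0,0,0],[0,-9,0,0,0,0,0],[0,-9,0,0,0,0,0],[0,-9,0,0,0,0,0],[0,-9.2,0,0,0,0,0]]]'; python3 -m crank '[[[0,0,0,-0.058,0,0.015,0],[0,0,0,-0.058,0,0.015,0],[0,0,0,-0.058,0,0.015,0],[0,0,0,-0.058,0,0.015,0],[0,0,0,-0.058,0.0,0.0115,0]]]'; python3 -m crank '[[[0,0,0,0,0,0,0],[0,0,0,0,0,0,0],[0,0,0,0,0,0,0],[0,0,0,0,0,0,0],[0,0,0,0,0,0,0]]]'; python3 - <<'E'
from go import *
to(*dock(.045,-.003),.136,-1)
c=robot.camera('scene'); crop(c,290,110,420,230,5,'pics/f1.png')
E
```

```text
time: 54.8
position: [0.4229, -0.0818, 0.2138]
tool_rot: [-0.497, 0.503, -0.503, 0.497]
ft_force: [0.4, -0.2, 0.3]
grip_width: 0.0006
time: 55.42
position: [0.4999, 0.2089, 0.2138]
tool_rot: [0.495, -0.504, 0.505, -0.496]
ft_force: [1.8, -0.4, 0.0]
grip_width: 0.0004
time: 56.05
position: [0.4994, 0.2058, 0.2139]
tool_rot: [0.495, -0.505, 0.505, -0.495]
ft_force: [0.3, -1.3, 0.3]
grip_width: 0.0005
t=56.05 pos=[499.4 205.8 213.9] phi=-1.08 tilt=0.01 q6=0.20 q1=0.18 w=0.5 F=[ 0.3 -1.3  0.3]
turn_y=-0.08  dx=-5.5 dy=77.9 dz=-0.2
```

View pics/f1.png

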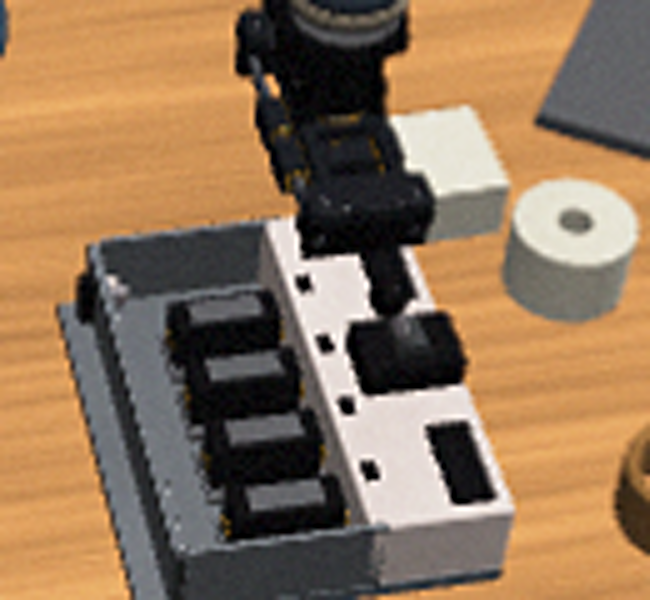

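```bash
python3 -m crank '[[[0,0,0,0,0.03,0,0],[0,0,0,0,0.03,0,0],[0,0,0,0,0.018,0,0],[0,0,0,0,0,0,0],[0,0,0,0,0,0,0]]]'; python3 -m crank '[[[0,0,0,-0.014,0,0,0],[0,0,0,-0.014,0,0,0],[0,0,0,-0.014,0,0,0],[0,0,0,-0.012,0,0,0],[0,0,0,-0.01,0,0,0]]]'; python3 - <<'E'
from go import *
to(*dock(.1135,-.003),.136,-1)
c=robot.camera('scene'); crop(c,290,110,420,230,5,'pics/f2.png')
E
```

```text
time: 56.72
position: [0.5, 0.2067, 0.1364]
tool_rot: [0.495, -0.504, 0.505, -0.496]
ft_force: [0.0, 0.0, 0.3]
grip_width: 0.0003
time: 57.35
position: [0.5002, 0.2718, 0.1357]
tool_rot: [-0.496, 0.504, -0.504, 0.496]
ft_force: [0.2, -1.2, 0.8]
grip_width: 0.0
t=57.35 pos=[500.2 271.8 135.7] phi=-0.94 tilt=0.01 q6=0.32 q1=0.30 w=0.0 F=[ 0.2 -1.2  0.8]
turn_y=0.06  dx=-8.0 dy=-0.3 dz=0.3
```

View pics/f2.png

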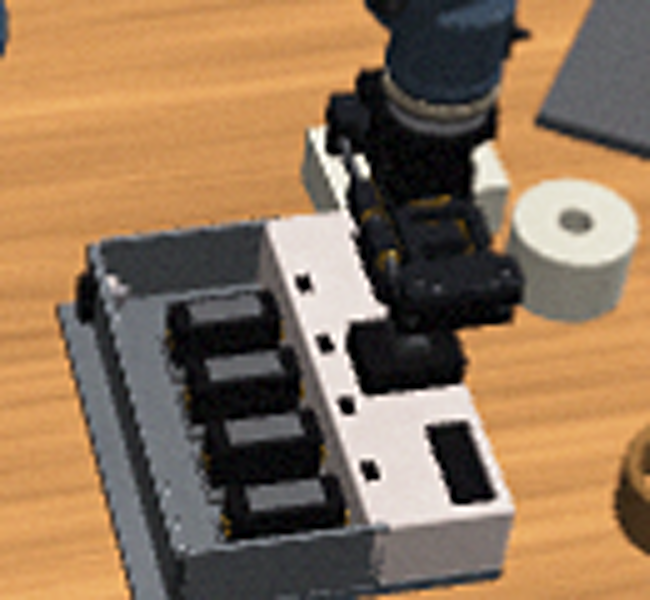

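```bash
python3 -m crank '[[[0,0,0,-0.005,0,0,0],[0,0,0,-0.004,0,0,0],[0,0,0,0,0,0,0],[0,0,0,-0.001,0,0,0],[0,0,0,0,0,0,0]]]'; python3 -c "
from go import *
to(*dock(.1135,-.003),.136,-1)"
```

```text
time: 58.02
position: [0.5004, 0.2804, 0.1356]
tool_rot: [-0.496, 0.504, -0.504, 0.495]
ft_force: [-0.5, -1.2, -1.3]
grip_width: 0.0004
t=58.02 pos=[500.4 280.4 135.6] phi=-0.99 tilt=0.03 q6=0.33 q1=0.32 w=0.4 F=[-0.5 -1.2 -1.3]
turn_y=0.01  dx=0.7 dy=-0.4 dz=0.2
```

Still no stop felt, so I push on in small steps.

```bash
python3 -m crank '[[[0,0,0,-0.002,0,0,0],[0,0,0,0,0,0,0],[0,0,0,-0.001,0,0,0],[0,0,0,0,0,0,0],[0,0,0,0,0,0,0]]]'; python3 -c "
from go import *
to(*dock(.1135,-.003),.136,-1)"
```

```text
time: 58.65
position: [0.5004, 0.2811, 0.1355]
tool_rot: [0.498, -0.503, 0.505, -0.494]
ft_force: [-0.2, -8.6, -0.7]
grip_width: 0.0003
t=58.65 pos=[500.4 281.1 135.5] phi=-0.91 tilt=0.29 q6=0.34 q1=0.32 w=0.3 F=[-0.2 -8.6 -0.7]
turn_y=0.09  dx=1.4 dy=-0.5 dz=0.2
```

Stop reached (8.6 N). I back off, clear the scene and check everything.

```bash
python3 -m crank '[[[0,0,0,0.03,0,0,0],[0,0,0,0,-0.04,0,0],[0,0,0,0,-0.05,0,0],[0,0,0,0.06,-0.03,0,0],[0,0,0,0.06,0,0,0]]]'; python3 -m crank '[[[0,0,0,0.06,0,0,0],[0,0,0,0.06,0,0,0],[0,0,0,0.06,0,0,0],[0,0,0,0.06,0,-0.02,0],[0,0,0,0.06,0,-0.02,0]]]'; python3 - <<'E'
from go import *
c=robot.camera('top'); s=robot.camera('scene')
crop(c,150,160,350,295,4,'pics/g1.png'); crop(s,290,130,420,230,6,'pics/g2.png'); cv2.imwrite('pics/g3.png',s['img'][:,:,::-1]); cv2.imwrite('pics/g4.png',c['img'][:,:,::-1])
E
```

```text
time: 59.28
position: [0.5008, 0.1378, 0.2572]
tool_rot: [0.494, -0.502, 0.506, -0.499]
ft_force: [1.3, -1.3, -0.1]
grip_width: 0.0004
time: 59.9
position: [0.4539, -0.1621, 0.2544]
tool_rot: [0.495, -0.503, 0.505, -0.496]
ft_force: [1.1, -0.8, -0.1]
grip_width: 0.0004
```

View pics/g1.png

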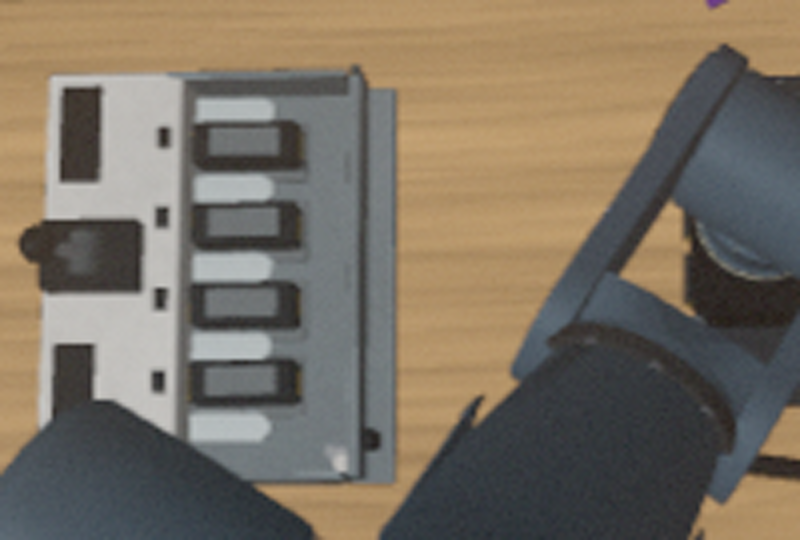

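View pics/g2.png

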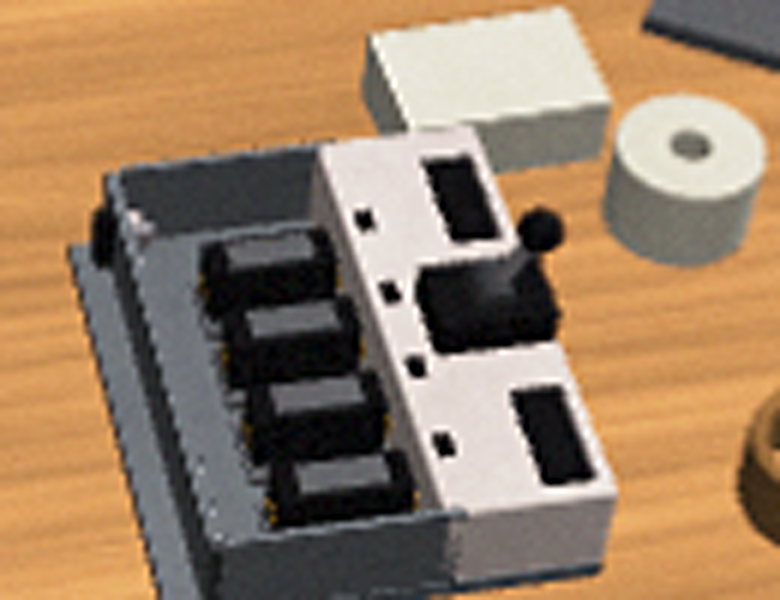

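View pics/g3.png

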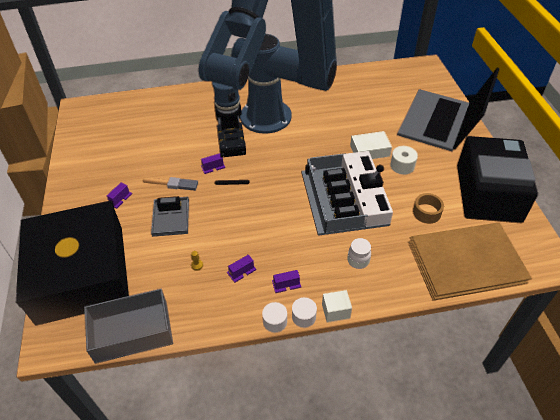

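```bash
python3 - <<'E'
from go import *
s=robot.camera('scene'); c=robot.camera('top')
for cam,w,f,nm in((c,(185,175,260,290),5,'h1'),(s,(315,150,375,235),7,'h2')):
    pts=[]
    for y in(-.087,-.029,.029,.087):
        for z,hx,hy in((.058,.038,.015),(.018,.040,.022)):
            for sx in(-1,1):
                for sy in(-1,1):
                    X=dock(.010+sx*hx,y+sy*hy); pts.append(proj(cam,(X[0],X[1],z))[0])
    for y in (-.135,.154):
        X=dock(-.075,y); pts.append(proj(cam,(X[0],X[1],.071))[0])
    crop(cam,*w,f,f'pics/{nm}.png',pts)
E
```

```text
(no output)
```

View pics/h1.png

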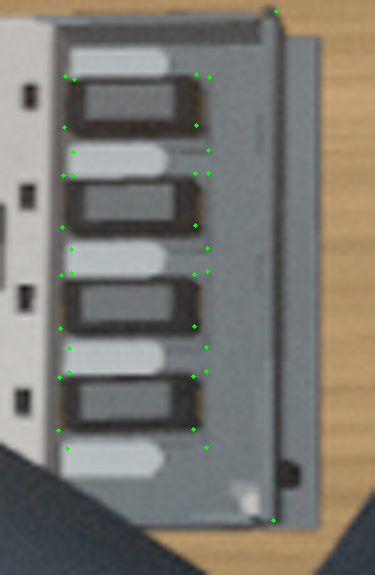

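View pics/h2.png

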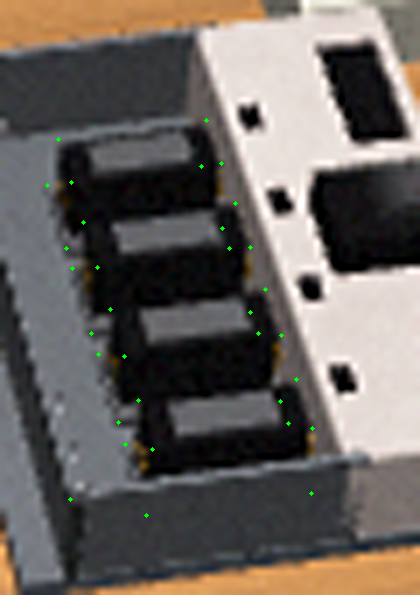

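```bash
python3 - <<'E'
from go import *
import pickle
c=robot.camera('top'); c0,_=pickle.load(open('c0.pkl','rb'))
def edge(cam,y,x0):
    X=dock(x0,y); p=proj(cam,(X[0],X[1],.058))[0]
    r=int(round(p[1])); g=cam["img"][r-2:r+3].astype(float).mean((0,2)); u=int(round(p[0]))
    return p[0],g[u-6:u+10].round(0)
for cam,ys in((c0,(.029,)),(c,(-.087,-.029,.029,.087))):
    for y in ys: print(y,*edge(cam,y,-.028))
r=robot.get_obs(); print(r["time"],r["position"],r["joint_velocities"].round(3) if hasattr(r["joint_velocities"],'round') else '')
E
```

```text
0.029 223.35821667656654 [105.  98.  73.  52.  51.  49.  47.  61.  84.  98. 107. 113. 112. 112.
 113. 112.]
-0.087 223.77536638383475 [113.  92.  60.  52.  55.  51.  55.  77.  96. 113. 121. 121. 122. 123.
 123. 123.]
-0.029 223.5652445872479 [115.  89.  52.  55.  53.  52.  57.  83. 101. 115. 122. 122. 123. 121.
 122. 122.]
0.029 223.35821667656654 [115. 106.  77.  53.  53.  51.  47.  58.  96. 109. 114. 122. 121. 122.
 122. 121.]
0.087 223.15451304085775 [113.  98.  68.  52.  53.  49.  45.  61.  88. 111. 120. 120. 120. 119.
 119. 121.]
60.15 [ 0.45387468 -0.1598882   0.25399957] [ 0.041  0.001  0.007 -0.004  0.002 -0.   ]
```

View pics/g4.png

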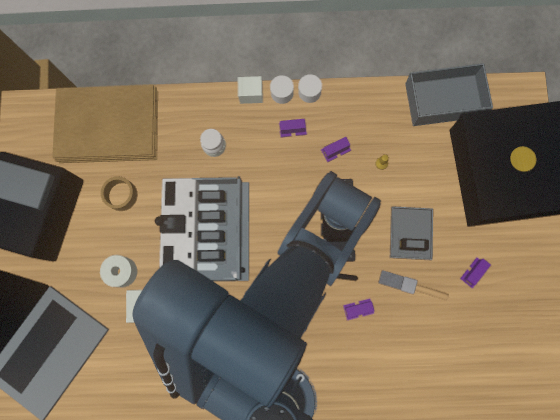

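```bash
python3 -c "
from rig import robot
print(robot.hand_in())"
```

```text
the job is handed in; nothing more can be done
None
```

The battery changeover is finished and handed in at about 60 s of the 210 s allowed.

- **Charged pack:** full2, on shoe 3, was the only charged pack in the dock. It now stands upright in the tray.
- **Spent packs:** all four are slid onto shoes 1 to 4. On each I felt the end stop (4 to 11 N) before letting go.
- **Door:** I pushed it shut until it pressed against its stop (about 20 N), and the later pictures show it staying closed.
- **Switch:** I threw it over last, until it reached its far stop (about 9 N). The picture shows the lever leaning away from the shoes.
- **Other things:** the bystanders and purple packs in view looked unmoved. The arm hides part of the carton in the last top picture, but the scene view shows it in place.

**Last checks:** the front edges of the four packs sit within about 1 mm of where the charged pack sat when it was home. Against my fitted dock model they are all about 1.3 to 1.5 pixels (roughly 4 mm) off. The charged pack at home had the same offset, so I put it down to the model and not the packs. I saw no pack knocked aside and no loss of grip. I did not separately pull on the packs or the door to test that they hold.

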